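Bring the swab canister round on the supply carousel

TASK

Turn the two-tier supply carousel slowly by its rim until the short steel swab canister with the knob on its lid faces front, and let the carousel go. Then take the canister out from under the upper tier and set it down, upright and without dropping it, on the free half of the steel tray. Leave the other supplies standing and the bowl in its place.

Things in the scene. Friction and masses are not known exactly. Their poses are not given: they have to be found in the camera images.
- carousel_base: Fixed grey square foot plate of the carousel, 300 x 300 mm, top 10 mm above the bench. It does not turn. Origin: on the carousel's axis at bench height; z up; its -x axis points to the front of the carousel, the side towards the robot. On it turns the carousel, in one piece: lower tier, upright post (22 mm thick, on the axis) and upper tier.
- carousel (a joint): How far the carousel has turned since the start (rad), positive anticlockwise seen from above. It turns without end both ways, with a stiff bearing: 3 to 4 N at a lug. Turned slowly, it stops where it is left; jerks make the supplies on it rock.
- lower_tier (a point): Axis of the carousel at the floor of the lower tier, 24 mm above the bench (frame fixed to the foot plate, does not turn). The tier is white, 160 mm in radius, with a 4 mm thick lip round its edge up to 42 mm above the bench, and five equal bays of 72 deg parted by radial walls 4 mm thick, as high as the lip. Each bay holds one loose supply.
- rim_front (a point): Fixed point, 30 mm above the bench and 167 mm in front of the axis, where the lower rim's five grip lugs pass. Lugs stick out beyond the lip where each radial wall meets it, every 72 deg: 12 mm wide, 160 to 178 mm from the axis, 18 to 42 mm above the bench. Those beside the canister are 27 to 45 deg round from it either way (it stands up to 9 deg off its bay's middle).
- upper_tier (a point): Axis of the carousel at the underside of the clear upper tier, 165 mm above the bench (frame fixed to the foot plate). The tier is a disc of 120 mm radius with a thin lip up to 183 mm above the bench; supplies on it reach up to 230 mm. It overhangs the canister: a gripper held upright over the canister strikes it, one tilted outwards by 30 to 40 deg passes in front of it.
- front (a point): Fixed point straight in front of the carousel's axis, 120 mm from it towards the front and 63 mm above the bench: where the middle of the canister comes when it faces front.
- canister_mid (a point): Middle of the short steel swab canister, on its axis and half-way up; it is round, 44 mm in diameter (lid 45 mm), 78 mm high to the flat lid, plus a 10 mm high, 12 mm wide knob on the lid; z up; about 0.16 kg, loose. It starts on the lower tier, 115 to 128 mm from the carousel's axis. The point is 39 mm above the canister's underside.
- tall_pot: Taller and wider steel pot with no knob, 54 mm in diameter, 96 mm high, loose in another bay of the lower tier; not wanted. Origin under its centre, z up.
- jar: White jar with a steel lid, 50 mm in diameter, 70 mm high, loose on the lower tier. Origin under its centre, z up.
- amber_bottle: Amber bottle, 52 mm in diameter, 95 mm high, loose on the lower tier. Origin under its centre, z up.
- squat_can: Aluminium can, 52 mm in diameter, 85 mm high, loose on the lower tier. Origin under its centre, z up.
- vial: Amber vial, 32 mm in diameter, 55 mm high, loose on the upper tier. Origin under its centre, z up.
- tape_roll: Roll of tape lying flat on the upper tier, 68 mm in diameter, 25 mm high, loose. Origin under its centre, z up.
- tray: Fixed steel tray, 260 mm along its x, 160 mm along its y, walls 4 mm thick and 20 mm high, floor 4 mm above the bench. Origin: centre of its underside, z up. A bowl stands in its +x half, the far one; its -x half, nearer the robot, is free: the middle of that half is 65 mm from the origin towards -x.
- gallipot: Steel bowl, 80 mm across the rim, 34 mm high, loose in the far half of the tray. Origin under its centre, z up.
- gel_bottle: Green bottle, 50 mm in diameter, 130 mm high, loose on the bench beside the carousel. Origin under its centre, z up.
There are look-alikes about, which are no part of the job. What is shaped like the amber_bottle but blue is not meant.

How it is judged:
By the outcome, as a careful person would: the job done as asked, in the order asked, and still so for the second after the job is handed in, with the robot touching nothing.
It also fails if it takes over 72 s, if anything falls off the work surface, if the arm or the gripper's body presses on something with over 40 N, if the wrist force passes 120 N, or if a joint passes its speed limit or range.

ROBOT

A 7-joint arm with a two-finger parallel gripper is mounted at the origin on the work surface. World frame = base frame: x ahead of the robot, y to its left, z up, the work surface at z = 0. Lengths are in mm, angles in rad, forces in N, time in s.
With the tool pointing down it reaches from about 400 to 875 mm from the base axis. Payload 4.4 kg.
Tool frame: the origin (TCP) lies at the very end of the fingers, on their centre line; the grasp point (between the pads) lies 19 mm behind it; z points along the fingers, x is the direction in which the jaws open and shut, and the axes are right-handed (so a half turn about z gives the same grasp; the last joint's range is limited). The gripper opens to 85 mm and grips with 20 to 120 N. Pads are 22 mm wide; open, the fingers measure 114 mm over their backs; the gripper's body (76 mm by 85 mm) begins 54 mm behind the grasp point. The pads swing forward as they close: fully open they stand 13 mm farther back than shut.
Start: joints at [-1.24, 0.628, 0.038, 1.517, -0.027, 0.996, -0.02], TCP at [251.182, 599.521, 210.813] pointing down, gripper open.
Joint ranges: [-3.06, 3.06], [-0.37, 2.12], [-1.25, 1.32], [0.18, 2.47], [-1.1, 4.24], [0.23, 1.98], [-2.94, 2.94]. Speed limits (rad/s): [2.57, 2.57, 3.14, 3.14, 3.14, 3.14, 3.14].

INTERFACE

Orientations are given as [roll, pitch, yaw] about the fixed x, y, z axes, in that order (R = Rz(yaw) Ry(pitch) Rx(roll)).
In Python, from cell import ctrl, get_image, job, models gives the robot as it stands.
- The arm moves only by the tool move_arm, never from a script. Its argument "moves" is a list that holds one entry, the list of rows, each a list of 6 numbers: the shift along the tool's x, y, z in m, then the turn, a rotation vector about the tool's x, y, z in rad. A call has 1 to 20 rows; each row is the pose to reach, as a shift and turn from the pose commanded when the call began, along the tool's axes at that moment; what a row does not reach only later rows make up. A row lasts 1/8 s, in which the tool goes at most 62.5 mm and 10.7 degrees, less where a joint would pass 70% of its speed; a pose out of reach is approached as far as the arm can. A call with a gripper value outside its range is refused whole. "jaw" is the opening, from 0 (shut) to 1 (fully open), set as the call begins (left out, the last holds). The fingers move at their own pace and stop on an object; the grip force is fixed at half the most. Time passes only in rows, so rows that repeat a pose let the fingers close. It gives the time, the measured TCP pose, the force and the opening at its end, in the units of the state.
- ctrl.read_state(): the state, without advancing time (a new reading comes with each control period).
- get_image(name): name is "side" or "top" or "wrist"; returns a dict with "color" (400x640x3 uint8, blue, green, red), "fov_y" (degrees; the focal length in pixels is half the picture's height over the tangent of half this angle, whatever the lens; pixels are square), "cx", "cy" (the principal point, pixels), "origin" and "orientation" of the camera in the world; the wrist camera has in their place "hand_eye" (4x4, takes a point from camera to tool coordinates, whose origin is the TCP and whose axes are the tool frame's). Camera axes: x right, y up, looking along -z (the intrinsics and any distortion apply to the point x, -y, -z); pixel columns grow to the right and rows downward; lengths in mm; the calibration is good to about 2 mm. The wrist camera is an equidistant fisheye: a pixel r from the principal point sees the ray r / f radians off the axis. A picture is of the moment at which its call begins: read the wrist's pose just before it. There is no depth.
- job.finish_job(): hands the job in, once; it reports no verdict.
Trained networks look in the newest picture that a camera, given by its name, has taken for a name from the list of things; names that differ only in an ending like _2 or _b are one class to them, and where a whole thing is asked for, a point or a joint stands for the part that bears it (a point fixed in the world has none). Each returns a list of dicts, best first, with "score" (0 to 1); they miss things now and then, are a little off and sometimes report something else, mostly with a low value. They report only what shows in the picture. A call takes as long as a camera call. They do not tell look-alikes from the thing itself.
- models.cut_out(camera, thing): "pixels" (400x640 bool, what is visible of it) and "uv" ([column, row] in pixels, amid what is visible of it).
- models.place_of(camera, thing): "uv" ([column, row] in pixels: a listed point, or the origin of a listed thing).
The state is a dict: "clock": time; "qpos": joint angles; "qd": joint speeds; "tau": joint torques, N m; "eef_pos": TCP position; "tool_rot": TCP orientation; "force": force on the tool from outside, world axes, zero at the start; "torque": the same for the moment, N m; "width": finger opening in mm.
Only numpy, scipy, OpenCV 4.12 (cv2) and the standard library are available. Lean on these libraries where they do the work, as an engineer would, in place of code of your own. Each camera call takes 0.05 s, during which the arm holds its last target.

## Working session

There is one attempt and no reset: what is moved stays moved. The work goes in short steps, Python scripts to look and compute and a tool call to move; the robot and the scene stay as the last step left them, time stands still between calls to the robot, and variables do not carry over. Pictures are saved under pics/ and viewed, and the job is handed in when it is done.

Besides the shell and the picture viewer there is one more tool, called after "Request:" in YAML: its name, and indented under it one key for each argument. move_arm: Moves the arm, as the interface text tells. Its arguments: {"type":"object","properties":{"moves":{"type":"array","items":{"type":"array","items":{"type":"array","items":{"type":"number"}}}},"jaw":{"type":"number"}},"required":["moves"]}

```bash
mkdir -p pics; ls
cat > h.py <<'E'
import numpy as np, cv2
from scipy.spatial.transform import Rotation as R
from cell import ctrl,get_image,job,models
def rot(o):
    o=np.array(o,float)
    if o.shape==(3,3): return o
    if o.size==4: raise Exception(o)
    return R.from_euler('xyz',o).as_matrix()
def cam(im):
    f=200/np.tan(np.radians(im['fov_y'])/2)
    return f
def ray(im,uv):
    f=cam(im); d=np.array([(uv[0]-im['cx'])/f,-(uv[1]-im['cy'])/f,-1.])
    return np.array(im['origin'],float), rot(im['orientation'])@d
def onz(im,uv,z):
    o,d=ray(im,uv); t=(z-o[2])/d[2]; return o+t*d
def proj(im,p):
    f=cam(im); q=rot(im['orientation']).T@(np.array(p,float)-np.array(im['origin']))
    return np.array([im['cx']+f*q[0]/-q[2], im['cy']-f*q[1]/-q[2]])
def tri(a,ua,b,ub):
    o1,d1=ray(a,ua);o2,d2=ray(b,ub)
    A=np.stack([d1,-d2],1);t=np.linalg.lstsq(A,o2-o1,rcond=None)[0]
    p,q=o1+t[0]*d1,o2+t[1]*d2
    return (p+q)/2,np.linalg.norm(p-q)
E
python3 - <<'E'
from h import *
for n in ['side','top','wrist']:
    im=get_image(n); cv2.imwrite(f'pics/{n}0.png',im['color'])
    print(n,{k:v for k,v in im.items() if k!='color'})
print(ctrl.read_state())
E
```

```text
pics
side {'fov_y': 50.84078947863915, 'cx': 323.5124713585774, 'cy': 196.18113964014142, 'origin': array([ -62.47906312, -678.82062098,  857.30423742]), 'orientation': array([ 9.37739624e-01,  7.12657027e-05, -7.44090835e-01])}
top {'fov_y': 43.07611056432676, 'cx': 318.86674730518644, 'cy': 203.80546681625077, 'origin': array([ 482.95629638,   73.29093476, 1347.19792489]), 'orientation': array([ 1.02526947e-01,  1.52028906e-03, -1.59080473e+00])}
wrist {'fov_y': 65.70646984690485, 'cx': 318.7028478939645, 'cy': 201.11999332054307, 'hand_eye': array([[ 9.99999957e-01, -3.53709973e-05,  2.91020030e-04,
        -5.21249864e-01],
       [ 6.16496413e-05, -9.45124080e-01, -3.26711600e-01,
        -8.34671295e+01],
       [ 2.86606154e-04,  3.26711604e-01, -9.45124037e-01,
        -1.63002520e+02],
       [ 0.00000000e+00,  0.00000000e+00,  0.00000000e+00,
         1.00000000e+00]])}
{'clock': 0.15, 'qpos': array([-1.23979985,  0.62911187,  0.0384519 ,  1.51809783, -0.02699061,
        0.99626197, -0.01999672]), 'qd': array([-8.29244080e-04, -2.33779979e-03, -1.58204620e-03, -1.08993049e-03,
       -8.30352802e-05,  1.67995481e-04, -1.36964082e-03]), 'tau': array([ 7.10203731e-04, -5.63796902e+01,  1.22726887e+00, -1.93653846e+01,
        1.11100826e-02,  7.39135779e-03, -4.98005051e-06]), 'eef_pos': array([250.99612471, 599.0797897 , 210.12747772]), 'tool_rot': array([3.14157930e+00, 1.36104726e-03, 1.17400631e+00]), 'force': array([-0.34756424,  0.36662096, -0.22018348]), 'torque': array([ 0.02325933, -0.00881262, -0.01978315]), 'width': 85.422313089667}
```

View pics/side0.png

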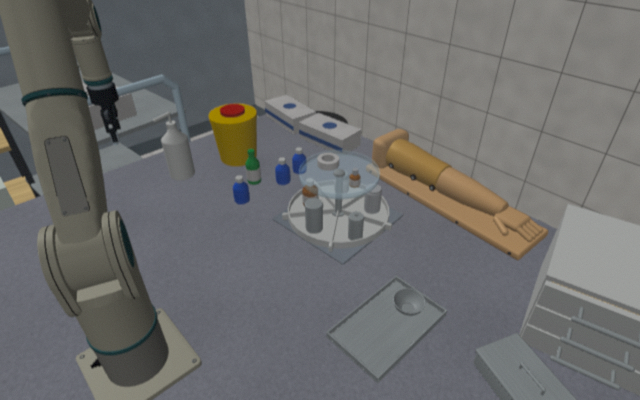

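View pics/top0.png

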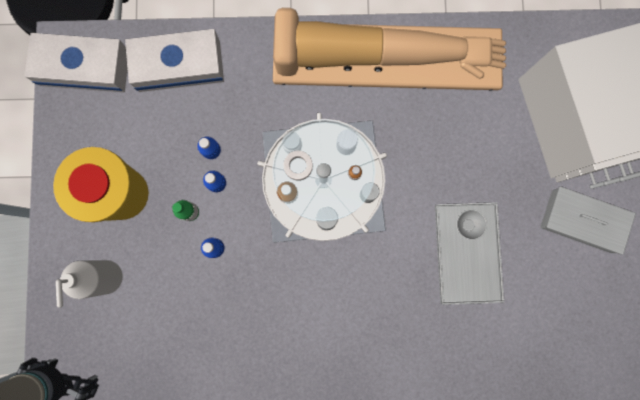

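Run:
```python
from h import *
ims={}
for n in ['side','top']:
    ims[n]=get_image(n)
    for t in ['carousel_base','lower_tier','rim_front','upper_tier','front','canister_mid','tall_pot','tray','gallipot','jar','amber_bottle','squat_can','gel_bottle','vial','tape_roll']:
        try: print(n,t,[(np.round(d['uv']).tolist(),round(d['score'],2)) for d in models.place_of(n,t)][:4])
        except Exception as e: print(n,t,e)
```

```text
side carousel_base []
side lower_tier []
side rim_front [([300.0, 238.0], 0.74)]
side upper_tier []
side front []
side canister_mid [([354.0, 226.0], 0.69)]
side tall_pot [([313.0, 227.0], 0.82)]
side tray [([384.0, 320.0], 0.64)]
side gallipot [([407.0, 307.0], 0.74)]
side jar []
side amber_bottle [([284.0, 178.0], 0.8), ([294.0, 170.0], 0.67), ([312.0, 208.0], 0.62), ([242.0, 201.0], 0.56)]
side squat_can [([370.0, 212.0], 0.86)]
side gel_bottle [([257.0, 182.0], 0.77)]
side vial [([356.0, 185.0], 0.5), ([405.0, 311.0], 0.29)]
side tape_roll [([325.0, 164.0], 0.54)]
top carousel_base []
top lower_tier [([471.0, 228.0], 0.33)]
top rim_front [([301.0, 165.0], 0.47)]
top upper_tier []
top front []
top canister_mid [([369.0, 190.0], 0.53)]
top tall_pot [([329.0, 220.0], 0.65), ([468.0, 255.0], 0.62)]
top tray [([467.0, 254.0], 0.84)]
top gallipot [([472.0, 226.0], 0.81)]
top jar []
top amber_bottle [([210.0, 147.0], 0.82), ([219.0, 184.0], 0.79), ([218.0, 247.0], 0.77), ([355.0, 175.0], 0.21)]
top squat_can []
top gel_bottle [([190.0, 214.0], 0.65)]
top vial [([352.0, 173.0], 0.51), ([328.0, 218.0], 0.24)]
top tape_roll [([299.0, 166.0], 0.56), ([354.0, 173.0], 0.46)]
```

Run:
```python
from h import *
s=get_image('side');t=get_image('top')
cv2.imwrite('pics/sc.png',cv2.resize(s['color'][130:270,260:420],None,fx=5,fy=4.2,interpolation=3)[:600,:800])
cv2.imwrite('pics/tc.png',cv2.resize(t['color'][105:255,250:400],None,fx=4,fy=4,interpolation=3))
print('can',tri(s,(354,226),t,(369,190)))
for (p,n) in [((384,320),'tray')]:
    print(onz(s,p,0),onz(t,(467,254),0))
f=[onz(t,p,10) for p in [(263,124),(372,121),(384,232),(275,242)]]
print(np.round(f)); print(sum(f)/4)
for c in [(398,278),(446,315),(377,377),(330,333)]: print(onz(s,c,20)[:2])
for c in [(438,204),(498,204),(503,301),(442,302)]: print('t',onz(t,c,20)[:2])
```

```text
can (array([643.4022417 , -52.29989811,  61.4598881 ]), np.float64(12.262119814222334))
[ 489.71547428 -298.43388644    0.        ] [ 480.27009215 -316.41691479    0.        ]
[[840. 219.  10.]
 [842. -75.  10.]
 [542. -98.  10.]
 [522. 190.  10.]]
[686.56445075  59.0106819   10.        ]
[ 606.95318115 -243.97565127]
[ 598.77838193 -399.66977648]
[ 354.6731709  -393.12072914]
[ 356.37364684 -246.08769035]
t [ 612.685168   -240.89191318]
t [ 609.50293487 -398.6862419 ]
t [ 357.85194599 -397.44816692]
t [ 358.4371759  -240.00870634]
```

View pics/sc.png

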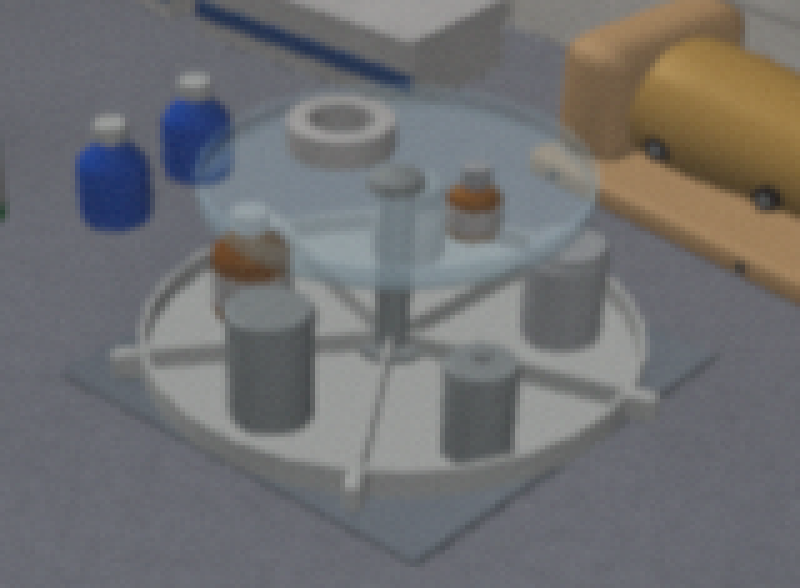

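View pics/tc.png

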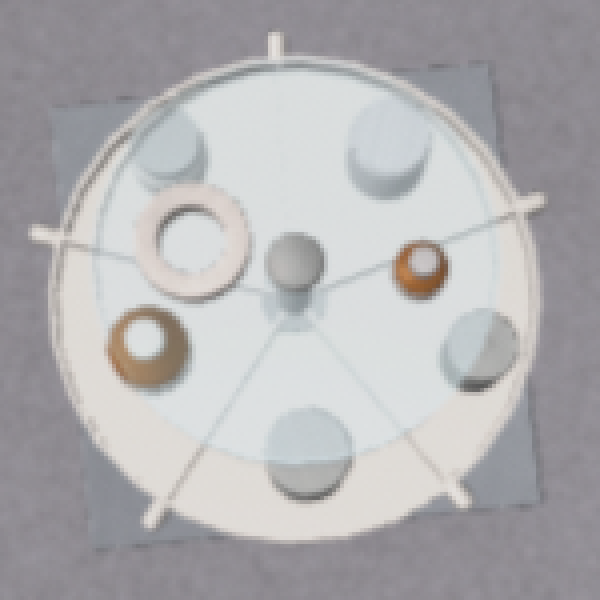

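The knobbed canister is at side (356,226) / top (370,192). The tall pot without a knob is at side (313,222), the squat can at (373,198). The enlarged crop shows the knob only on the first. I'll fit the carousel geometry next.

```bash
python3 - <<'E'
from h import *
from scipy.optimize import least_squares
s=get_image('side');t=get_image('top')
tc=lambda p:np.array(p)/4+np.array([250,105])-.375
sc=lambda p:np.array([p[0]/5+260-.4,p[1]/4.2+130-.38])
Tc=[tc(p) for p in [(97,548),(540,500),(492,62),(50,105)]] # FL, FR, BR, BL
Sc={0:sc((65,372)),1:sc((413,562)),2:sc((718,352))}
Tl=[tc(p) for p in [(465,503),(546,200),(275,33),(32,233),(150,525)]] # ccw from FR
Sl={4:sc((113,357)),0:sc((352,490)),1:sc((657,400))}
cor=[(-150,150),(-150,-150),(150,-150),(150,150)]
def rz(a,p): c,s_=np.cos(a),np.sin(a); return np.array([c*p[0]-s_*p[1],s_*p[0]+c*p[1]])
def res(v,part=None):
    x,y,yaw,a=v; r=[]
    if part!='s':
        for i in range(4): r.append(proj(t,[*(rz(yaw,cor[i])+[x,y]),10])-Tc[i])
        for i in range(5): r.append(proj(t,[*(rz(a+i*2*np.pi/5,(178,0))+[x,y]),38])-Tl[i])
    if part!='t':
        for i in Sc: r.append(proj(s,[*(rz(yaw,cor[i])+[x,y]),10])-Sc[i])
        for i in Sl: r.append(proj(s,[*(rz(a+i*2*np.pi/5,(178,0))+[x,y]),38])-Sl[i])
    return np.concatenate(r)
for p in [None,'s','t']:
    q=least_squares(res,[686,59,0.05,np.radians(-130)],args=(p,),x_scale=[1,1,.01,.01])
    print(p,np.round(q.x[:2],1),np.degrees(q.x[2:]),np.round(q.fun,1).tolist())
E
python3 - <<'E'
from h import *
s=get_image('side');t=get_image('top')
for n,im in(('side',s),('top',t)):
    for d in models.cut_out(n,'canister_mid')[:2]:
        m=d['pixels'];v,u=np.nonzero(m);print(n,d['score'],d['uv'],u.min(),u.max(),v.min(),v.max(),m.sum())
    for d in models.cut_out(n,'tray')[:1]:
        m=d['pixels'];c=cv2.findContours(m.astype(np.uint8),0,1)[0];c=max(c,key=len);r=cv2.minAreaRect(c);b=cv2.boxPoints(r);print('tray',n,[np.round(onz(im,p,20)[:2]).tolist() for p in cv2.approxPolyDP(c,6,True)[:,0]])
cv2.imwrite('pics/can_s.png',cv2.resize(s['color'][205:245,335:385],None,fx=12,fy=12,interpolation=3))
E
```

```text
None [683.   60.8] [   4.73369505 -141.51681632] [-1.9, 0.7, 0.6, 1.0, -0.3, -0.1, -0.5, 0.3, 1.0, 1.0, -0.2, -0.6, 0.2, -0.5, -0.6, -0.7, -1.1, 0.6, -0.7, -0.8, 1.5, -0.0, 1.0, 0.5, 0.1, -0.2, 0.6, 0.8, 1.1, 0.4]
s [682.3  62.9] [   4.70109696 -141.38933165] [-1.3, -1.0, 0.7, -0.3, 0.3, 0.4, -0.5, -0.4, 0.1, 0.6, 0.5, 0.1]
t [683.5  60. ] [   4.83885598 -141.40773791] [-1.4, 0.6, 1.0, 0.7, -0.1, -0.4, -0.3, 0.3, 1.4, 0.7, 0.1, -0.9, 0.4, -0.7, -0.3, -0.8, -0.7, 0.5]
side 0.71 [351.5, 222.1] 348 363 213 239 352
tray side [[610.0, -242.0], [351.0, -238.0], [345.0, -399.0], [604.0, -396.0], [613.0, -324.0], [551.0, -352.0], [520.0, -315.0], [555.0, -270.0], [608.0, -296.0]]
top 0.56 [371.9, 189.2] 365 379 182 202 192
top 0.26 [352.5, 171.1] 347 361 165 179 166
tray top [[615.0, -394.0], [610.0, -233.0], [356.0, -235.0], [360.0, -398.0]]
```

View pics/can_s.png

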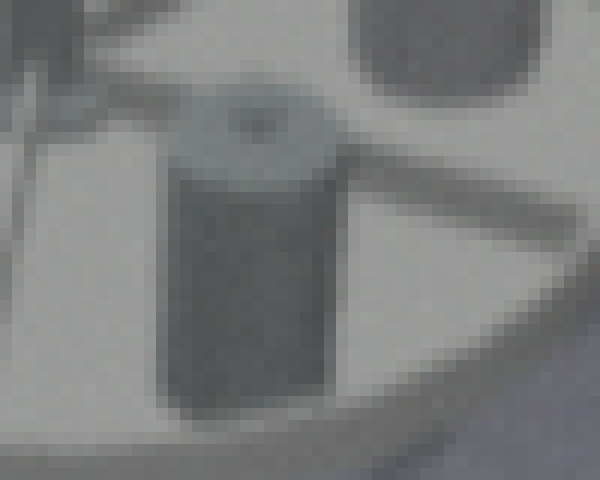

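Run:
```python
from h import *
s=get_image('side');t=get_image('top')
ax=np.array([683,60.8])
for p in [onz(s,(355.9,215.3),102)[:2],onz(s,(355,227),63)[:2],onz(t,(371.3,190),102)[:2]]:
    d=p-ax;print(p,np.hypot(*d),np.degrees(np.arctan2(d[1],d[0])))
st=ctrl.read_state(); Rt=R.from_euler('xyz',st['tool_rot'])
print(st['clock'])
```

```text
[640.16165264 -52.12976628] 120.78185342469067 -110.77354927074589
[635.46369351 -55.47853786] 125.62005731962431 -112.2354363689085
[642.83250521 -57.90702778] 125.3187379522561 -108.69453587019315
2.35
```

```bash
cat > plan.py <<'E'
import numpy as np, json
from scipy.spatial.transform import Rotation as R
AX=np.array([683,60.8])
def tool(ang_out,tilt):
    """ang_out: direction (deg) from the axis to the tool; fingers point inwards, tool leans out by tilt deg"""
    psi=np.radians(ang_out+180+90)
    return R.from_euler('z',psi)*R.from_euler('x',np.pi)*R.from_euler('x',-np.radians(tilt))
def at(ang,r,z): return np.array([AX[0]+r*np.cos(np.radians(ang)),AX[1]+r*np.sin(np.radians(ang)),z])
def load():
    d=json.load(open('cmd.json')); return np.array(d['p']),R.from_quat(d['q'])
def save(p,r): json.dump(dict(p=list(p),q=list(r.as_quat())),open('cmd.json','w'))
def row(p0,r0,p,r,nd=3,na=2):
    d=r0.inv().apply(np.array(p)-p0)/1000; w=(r0.inv()*r).as_rotvec()
    return [round(float(v),nd) for v in d]+[round(float(v),na) for v in w]
def apply(p0,r0,row): return p0+r0.apply(np.array(row[:3])*1000), r0*R.from_rotvec(row[3:])
E
python3 - <<'E'
from plan import *
p0=np.array([251.182,599.521,210.813]);r0=R.from_euler('xyz',[3.1416,0.0014,1.174]);save(p0,r0)
h=at(218.5,215,150)
print(h,row(p0,r0,h,tool(218.5,20)))
E
```

```text
[514.73924628 -73.04064688 150.        ] [-0.518, 0.503, 0.062, -0.32, 0.19, -1.06]
```

Request:
move_arm:
  moves:
    - [[-0.518,0.503,0.062,-0.32,0.19,-1.06],[-0.518,0.503,0.062,-0.32,0.19,-1.06],[-0.518,0.503,0.062,-0.32,0.19,-1.06],[-0.518,0.503,0.062,-0.32,0.19,-1.06],[-0.518,0.503,0.062,-0.32,0.19,-1.06],[-0.518,0.503,0.062,-0.32,0.19,-1.06],[-0.518,0.503,0.062,-0.32,0.19,-1.06],[-0.518,0.503,0.062,-0.32,0.19,-1.06],[-0.518,0.503,0.062,-0.32,0.19,-1.06],[-0.518,0.503,0.062,-0.32,0.19,-1.06],[-0.518,0.503,0.062,-0.32,0.19,-1.06],[-0.518,0.503,0.062,-0.32,0.19,-1.06],[-0.518,0.503,0.062,-0.32,0.19,-1.06],[-0.518,0.503,0.062,-0.32,0.19,-1.06],[-0.518,0.503,0.062,-0.32,0.19,-1.06],[-0.518,0.503,0.062,-0.32,0.19,-1.06]]
  jaw: 0.4

```text
clock: 4.35
eef_pos: [514.6, -72.2, 148.8]
tool_rot: [2.787, -0.0, 2.246]
force: [-0.2, 0.7, 0.3]
width: 34.1
```

Run:
```python
from h import *
from plan import *
p0,r0=load();p0,r0=apply(p0,r0,[-0.518, 0.503, 0.062, -0.32, 0.19, -1.06]);save(p0,r0);print(p0,r0.as_euler('xyz'))
st=ctrl.read_state();print(st['qpos'],st['clock'])
im=get_image('wrist');cv2.imwrite('pics/w1.png',im['color'])
# project lug predicted into the wrist picture
Rt=R.from_euler('xyz',st['tool_rot']).as_matrix()
H=np.array(im['hand_eye']);f=cam(im)
def wp(p):
    q=Rt.T@(np.array(p)-st['eef_pos']);q=np.linalg.inv(H)@np.append(q,1);q=q[:3]
    x,y,z=q[0],-q[1],-q[2];rr=np.hypot(x,y);th=np.arctan2(rr,z);return np.array([im['cx']+f*th*x/rr,im['cy']+f*th*y/rr])
print(wp(at(218.5,178,42)),wp(at(218.5,160,42)),wp(at(218.5,178,18)))
print([np.round(row(p0,r0,at(218.5,r,z),tool(218.5,20)),3) for r,z in((172,24),)])
```

```text
[514.87789201 -72.70398464 149.53456528] [2.78807658e+00 6.78590033e-04 2.24570637e+00]
[ 1.02476219  0.74348943 -1.14967358  2.14545405  0.9361601   0.53142776
  1.54011132] 4.35
[318.76187478 187.16921476] [318.70338292 202.11548221] [318.76303085 172.67574778]
[array([-0.   , -0.003,  0.133,  0.   , -0.   ,  0.   ])]
```

View pics/w1.png

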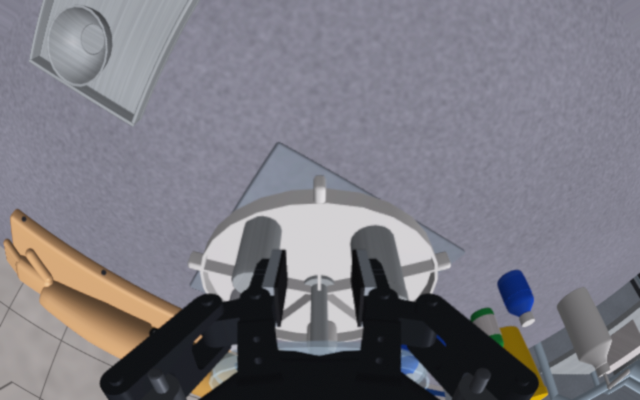

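Request:
move_arm:
  moves:
    - [[0,-0.003,0.04,0,0,0],[0,-0.003,0.07,0,0,0],[0,-0.003,0.09,0,0,0],[0,-0.003,0.11,0,0,0],[0,-0.003,0.122,0,0,0],[0,-0.003,0.13,0,0,0],[0,-0.003,0.133,0,0,0],[0,-0.003,0.133,0,0,0]]
  jaw: 0.3

```text
clock: 5.4
eef_pos: [548.7, -44.6, 23.4]
tool_rot: [2.787, 0.0, 2.248]
force: [-1.0, -0.4, 0.5]
width: 25.7
```

Run:
```python
from h import *
from plan import *
p0,r0=load();p0,r0=apply(p0,r0,[0,-.003,.133,0,0,0]);save(p0,r0)
print(p0)
a=218.5; p=at(a,172,24);r=tool(a,20)
u=np.arange(1,21)/20
# gentle ramp
prof=np.concatenate([[.3,.9],np.arange(2,19)-.1*0, [18.6]]);prof=17*prof/prof[-1]
print([row(p,r,at(a-x,172,24),tool(a-x,20),4,3) for x in prof])
```

```text
[548.683573   -45.75941314  23.72055176]
[[0.0008, 0.0, 0.0, 0.0, -0.002, 0.004], [0.0025, 0.0, 0.0, 0.0, -0.005, 0.013], [0.0055, 0.0001, 0.0, 0.0, -0.011, 0.03], [0.0082, 0.0002, 0.0001, 0.0, -0.016, 0.045], [0.011, 0.0003, 0.0001, 0.0, -0.022, 0.06], [0.0137, 0.0005, 0.0002, 0.0, -0.027, 0.075], [0.0164, 0.0007, 0.0003, 0.0, -0.033, 0.09], [0.0192, 0.001, 0.0004, 0.0, -0.038, 0.105], [0.0219, 0.0013, 0.0005, 0.0, -0.044, 0.12], [0.0246, 0.0017, 0.0006, 0.0, -0.049, 0.135], [0.0273, 0.0021, 0.0007, 0.0, -0.055, 0.15], [0.03, 0.0025, 0.0009, 0.0, -0.06, 0.165], [0.0327, 0.003, 0.0011, 0.0, -0.065, 0.18], [0.0354, 0.0035, 0.0013, 0.0, -0.071, 0.195], [0.0381, 0.004, 0.0015, 0.0, -0.076, 0.21], [0.0408, 0.0046, 0.0017, 0.0, -0.082, 0.225], [0.0434, 0.0052, 0.0019, 0.0, -0.087, 0.24], [0.0461, 0.0059, 0.0021, 0.0, -0.093, 0.255], [0.0487, 0.0066, 0.0024, 0.0, -0.098, 0.27], [0.0503, 0.0071, 0.0026, 0.0, -0.101, 0.279]]
```

Request:
move_arm:
  moves:
    - [[0.001,0,0,0,-0.002,0.005],[0.0025,0,0,0,-0.005,0.013],[0.0055,0,0,0,-0.011,0.03],[0.008,0,0,0,-0.016,0.045],[0.011,0,0,0,-0.022,0.06],[0.0135,0.0005,0,0,-0.027,0.075],[0.0165,0.0005,0.0005,0,-0.033,0.09],[0.019,0.001,0.0005,0,-0.038,0.105],[0.022,0.0015,0.0005,0,-0.044,0.12],[0.0245,0.0015,0.0005,0,-0.049,0.135],[0.0275,0.002,0.0005,0,-0.055,0.15],[0.03,0.0025,0.001,0,-0.06,0.165],[0.0325,0.003,0.001,0,-0.065,0.18],[0.0355,0.0035,0.0015,0,-0.071,0.195],[0.038,0.004,0.0015,0,-0.076,0.21],[0.041,0.0045,0.0015,0,-0.082,0.225],[0.0435,0.005,0.002,0,-0.087,0.24],[0.046,0.006,0.002,0,-0.093,0.255],[0.0485,0.0065,0.0025,0,-0.098,0.27],[0.0505,0.007,0.0025,0,-0.101,0.279]]

```text
clock: 7.9
eef_pos: [522.9, -1.2, 23.1]
tool_rot: [2.787, -0.002, 1.948]
force: [0.9, -0.2, -0.1]
width: 25.7
```

Run:
```python
from h import *
from plan import *
p0,r0=load();p0,r0=apply(p0,r0,[0.0505, 0.007, 0.0025, 0, -0.101, 0.279]);save(p0,r0)
st=ctrl.read_state();print(p0,r0.as_euler('xyz'),st['force'],st['qpos'])
im=get_image('wrist');s=get_image('side')
a=cv2.resize(im['color'][100:300,160:480],None,fx=2.4,fy=2.4);b=cv2.resize(s['color'][150:270,250:430],None,fx=4,fy=4)
cv2.imwrite('pics/w2.png',a);cv2.imwrite('pics/s2.png',b)
```

```text
[522.93289953  -1.68673561  23.76426993] [ 2.78814843e+00 -1.15937329e-03  1.94899329e+00] [ 0.94262524 -0.15227333 -0.14776223] [ 0.67114591  0.95091114 -0.96806381  2.30887024  1.91981187  0.61163627
  0.17278208]
```

View pics/w2.png

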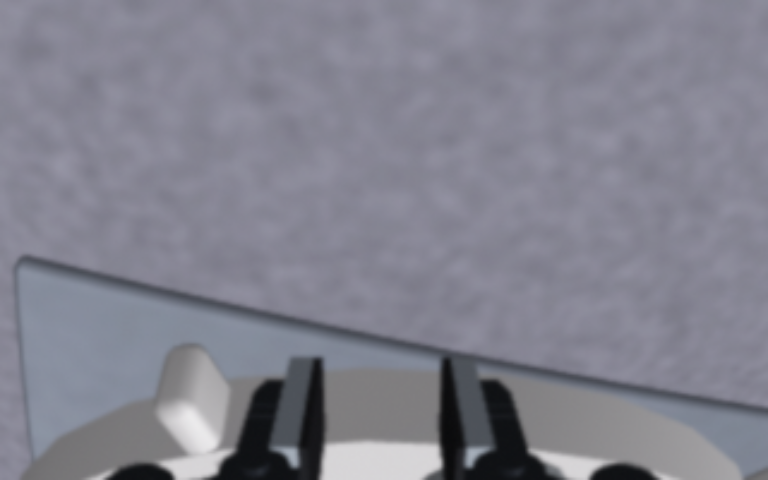

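View pics/s2.png

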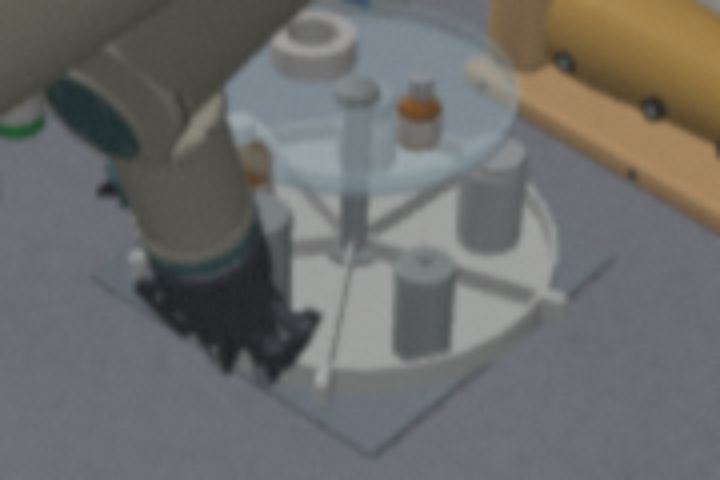

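```bash
cat >> h.py <<'E'
def wproj(im,st,p):
    Rt=R.from_euler('xyz',st['tool_rot']).as_matrix();H=np.array(im['hand_eye']);f=cam(im)
    q=Rt.T@(np.array(p,float)-st['eef_pos']);q=(np.linalg.inv(H)@np.append(q,1))[:3]
    x,y,z=q[0],-q[1],-q[2];rr=np.hypot(x,y);th=np.arctan2(rr,z);return np.array([im['cx']+f*th*x/rr,im['cy']+f*th*y/rr])
E
python3 - <<'E'
from h import *
from plan import *
st=ctrl.read_state();im=get_image('wrist')
Rt=R.from_euler('xyz',st['tool_rot'])
for q in [(0,0,0),(-13,-11,0),(-13,-11,-8),(-13,11,0),(13,-11,0),(-13,-11,-40),(-23,-11,0)]:
    print(q,(wproj(im,st,st['eef_pos']+Rt.apply(q))-[160,100])*2.4)
for a in (218.5,214):print(a,(wproj(im,st,at(a,178,42))-[160,100])*2.4,(wproj(im,st,at(a,160,42))-[160,100])*2.4)
c=im['color'][220:400,180:460];cv2.imwrite('pics/w3.png',cv2.resize(c,None,fx=2.8,fy=2.8,interpolation=3))
E
```

```text
(0, 0, 0) [384.69972471 349.57639377]
(-13, -11, 0) [330.70319825 308.75038136]
(-13, -11, -8) [328.52783971 322.91724192]
(-13, 11, 0) [333.12003175 387.88737112]
(13, -11, 0) [438.86021119 308.7581308 ]
(-13, -11, -40) [317.80682626 393.7089002 ]
(-23, -11, 0) [289.42132862 308.50116634]
218.5 [159.94796873 408.81629725] [194.37114136 451.2546503 ]
214 [212.53233505 401.61851313] [239.4971374  445.94885066]
```

View pics/w3.png

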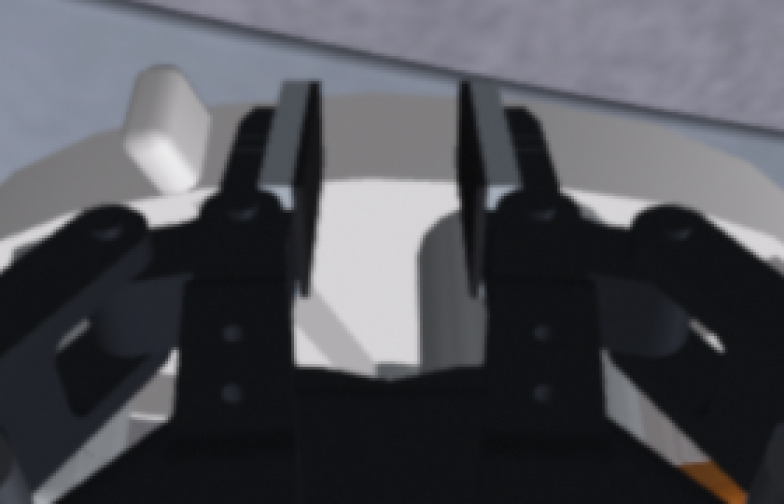

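Run:
```python
from h import *
from plan import *
st=ctrl.read_state();s=get_image('side');t=get_image('top')
Rt=R.from_euler('xyz',st['tool_rot'])
off=np.array([245,170]);k=6
c=cv2.resize(s['color'][170:270,245:375],None,fx=k,fy=k,interpolation=3)
for z,col in((0,(0,0,255)),(-13,(0,255,255)),(-26,(0,255,0))):
  for x in(-16,16):
    for y in (-11,11):
      u=(proj(s,st['eef_pos']+Rt.apply([x,y,z]))-off+.5)*k; cv2.circle(c,tuple(int(v) for v in u),2,col,-1)
cv2.imwrite('pics/s3.png',c)
```

```text
(no output)
```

View pics/s3.png

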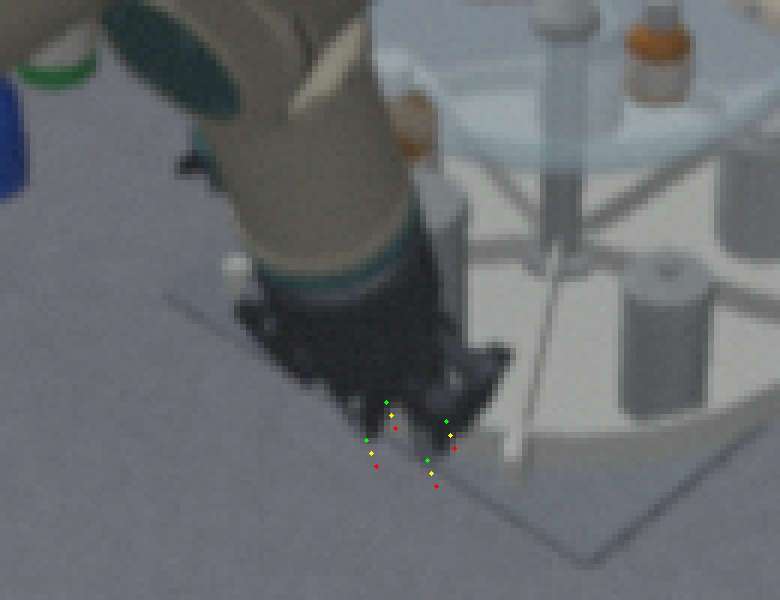

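Run:
```python
from plan import *
p0,r0=load()
print(row(p0,r0,at(201.5,172,24)+[0,0,45],tool(201.5,20)))
print(row(p0,r0,at(214,185,69),tool(214,20)),row(p0,r0,at(226.5,185,64),tool(226.5,20)))
```

```text
[-0.0, 0.015, -0.042, 0.0, -0.0, 0.0]
[-0.04, 0.007, -0.046, 0.0, 0.07, -0.2] [-0.079, 0.018, -0.036, 0.0, 0.15, -0.41]
```

Request:
move_arm:
  moves:
    - [[0,0,-0.025,0,0,0],[0,0,-0.045,0,0,0],[-0.02,0.002,-0.046,0,0.04,-0.1],[-0.04,0.006,-0.046,0,0.07,-0.2],[-0.06,0.012,-0.042,0,0.11,-0.3],[-0.079,0.018,-0.036,0,0.15,-0.41],[-0.079,0.018,-0.036,0,0.15,-0.41],[-0.079,0.018,-0.036,0,0.15,-0.41]]
  jaw: 0

```text
clock: 9.15
eef_pos: [557.2, -75.3, 62.3]
tool_rot: [2.786, -0.002, 2.379]
force: [-0.1, 0.2, 0.9]
width: -0.1
```

Run:
```python
from h import *
from plan import *
p0,r0=load();p0,r0=apply(p0,r0,[-0.079, 0.018, -0.036, 0, 0.15, -0.41]);save(p0,r0)
st=ctrl.read_state();print(st['eef_pos'],p0,st['width'],st['force'],st['clock']);Rt=R.from_euler('xyz',st['tool_rot'])
im=get_image('wrist');s=get_image('side')
c=cv2.resize(im['color'][160:400,160:480],None,fx=2.4,fy=2.4,interpolation=3)
for q,col in [((0,-11,0),(0,0,255)),((0,11,0),(0,0,255)),((0,-11,-13),(0,255,255)),((0,-11,-26),(0,255,0))]:
    u=(wproj(im,st,st['eef_pos']+Rt.apply(q))-[160,160]+.5)*2.4;cv2.circle(c,tuple(int(v) for v in u),3,col,-1)
cv2.imwrite('pics/w4.png',c)
off=np.array([245,170]);k=6
c=cv2.resize(s['color'][170:270,245:375],None,fx=k,fy=k,interpolation=3)
for z,col in((0,(0,0,255)),(-13,(0,255,255)),(-26,(0,255,0))):
  for x in(-8,8):
    for y in (-11,11):
      u=(proj(s,st['eef_pos']+Rt.apply([x,y,z]))-off+.5)*k; cv2.circle(c,tuple(int(v) for v in u),2,col,-1)
cv2.imwrite('pics/s4.png',c)
```

```text
[557.15912782 -75.32606146  62.31559471] [556.23420291 -73.51249806  63.67771431] -0.11059551266894442 [-0.05725136  0.17356339  0.91869187] 9.15
```

View pics/w4.png

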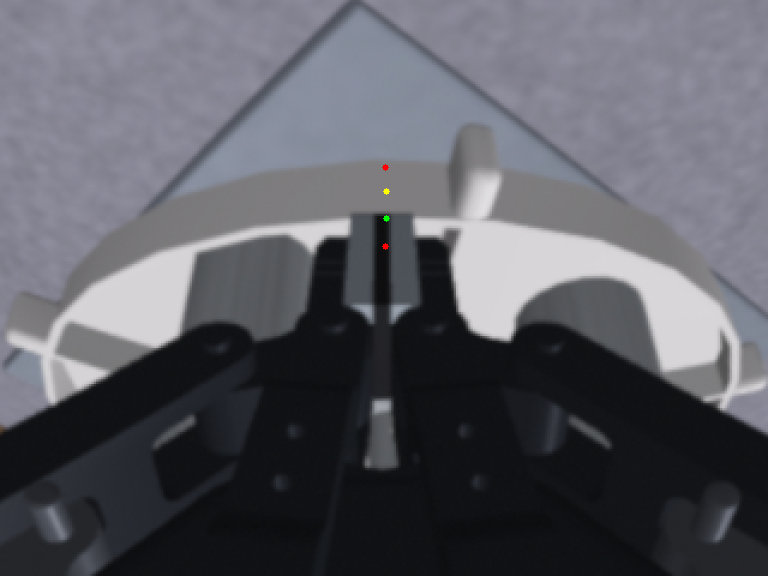

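View pics/s4.png

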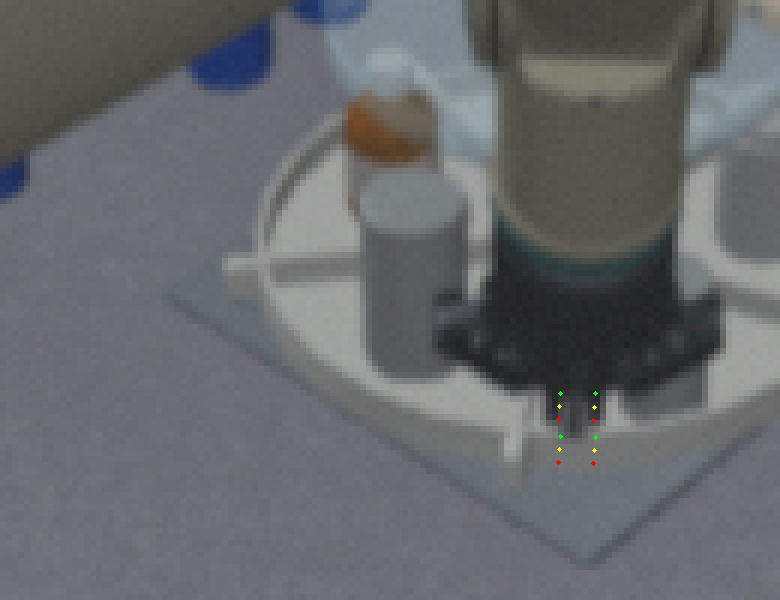

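Run:
```python
from plan import *
p0,r0=load()
for z in(20,10,3): print(row(p0,r0,at(226.5,166+(z-3)*.364,z),tool(226.5,20)))
```

```text
[0.0, -0.003, 0.045, 0.0, -0.0, 0.0]
[0.0, -0.003, 0.056, 0.0, -0.0, 0.0]
[0.0, -0.003, 0.063, 0.0, -0.0, 0.0]
```

Request:
move_arm:
  moves:
    - [[0,-0.003,0.02,0,0,0],[0,-0.003,0.035,0,0,0],[0,-0.003,0.042,0,0,0],[0,-0.003,0.046,0,0,0],[0,-0.003,0.047,0,0,0],[0,-0.003,0.048,0,0,0],[0,-0.003,0.048,0,0,0]]

```text
clock: 10.12
eef_pos: [565.9, -63.4, 17.1]
tool_rot: [2.786, -0.0, 2.385]
force: [0.0, 0.1, 1.0]
width: -0.1
```

Run:
```python
from h import *
from plan import *
p0,r0=load();p0,r0=apply(p0,r0,[0,-.003,.048,0,0,0]);save(p0,r0)
st=ctrl.read_state();print(st['eef_pos'],p0,st['force'])
im=get_image('wrist');c=cv2.resize(im['color'][160:360,200:440],None,fx=3,fy=3,interpolation=3)
for r,z in((178,42),(178,18),(160,42)):
    u=(wproj(im,st,at(218.5,r,z))-[200,160]+.5)*3;cv2.circle(c,tuple(int(v) for v in u),3,(0,0,255),-1)
cv2.imwrite('pics/w5.png',c)
```

```text
[565.86852285 -63.38675763  17.08231973] [565.71201171 -63.46742823  17.60963737] [0.00828966 0.10357165 1.01259479]
```

View pics/w5.png

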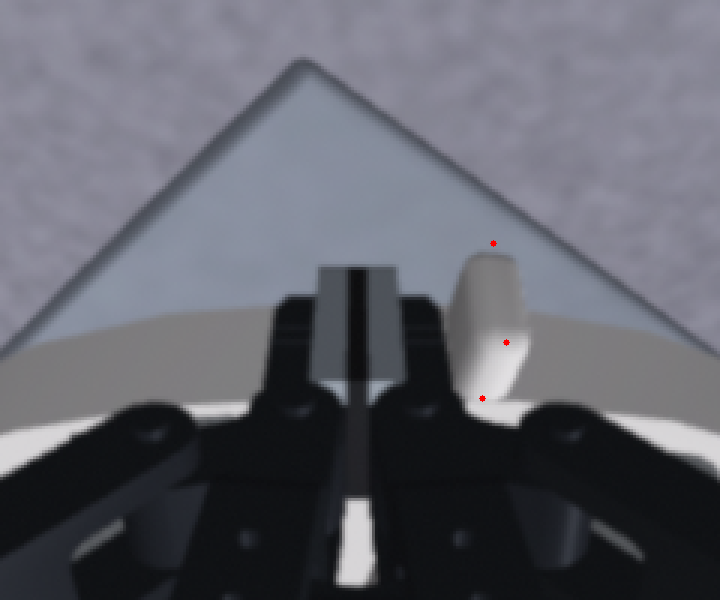

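Request:
move_arm:
  moves:
    - [[0,0,0.002,0,0,0],[0,0,0.004,0,0,0],[0,0,0.005,0,0,0],[0,0,0.005,0,0,0]]

```text
clock: 10.68
eef_pos: [567.0, -61.9, 12.1]
tool_rot: [2.787, -0.001, 2.386]
force: [-0.4, 0.7, -0.2]
width: -0.3
```

Request:
move_arm:
  moves:
    - [[0,0,0.002,0,0,0],[0,0,0.004,0,0,0],[0,0,0.006,0,0,0],[0,0,0.006,0,0,0]]

```text
clock: 11.18
eef_pos: [568.4, -60.3, 6.4]
tool_rot: [2.787, -0.001, 2.386]
force: [-0.0, 1.2, -0.6]
width: 0.1
```

Request:
move_arm:
  moves:
    - [[0.001,0,0,0,-0.002,0.005],[0.0025,0,0,0,-0.005,0.013],[0.005,0,0,0,-0.011,0.03],[0.008,0,0,0,-0.016,0.045],[0.0105,0,0,0,-0.022,0.06],[0.0135,0.0005,0,0,-0.027,0.075],[0.016,0.0005,0.0005,0,-0.033,0.09],[0.0185,0.001,0.0005,0,-0.038,0.105],[0.021,0.0015,0.0005,0,-0.044,0.12],[0.024,0.0015,0.0005,0,-0.049,0.135],[0.0265,0.002,0.0005,0,-0.055,0.15],[0.029,0.0025,0.001,0,-0.06,0.165],[0.0315,0.003,0.001,0,-0.065,0.18],[0.0345,0.0035,0.0015,0,-0.071,0.195],[0.037,0.004,0.0015,0,-0.076,0.21],[0.0395,0.0045,0.0015,0,-0.082,0.225],[0.042,0.005,0.002,0,-0.087,0.24],[0.0445,0.006,0.002,0,-0.093,0.255],[0.047,0.0065,0.0025,0,-0.098,0.27],[0.049,0.007,0.0025,0,-0.101,0.279]]

```text
clock: 13.68
eef_pos: [537.8, -22.1, 6.6]
tool_rot: [2.788, -0.002, 2.087]
force: [0.5, -3.2, 0.2]
width: 0.1
```

Run:
```python
from h import *
from plan import *
p0,r0=load()
for rw in ([0,0,.005,0,0,0],[0,0,.006,0,0,0],[0.049, 0.007, 0.0025, 0, -0.101, 0.279]): p0,r0=apply(p0,r0,rw)
save(p0,r0)
st=ctrl.read_state();print(st['eef_pos'],p0,st['force'],st['qpos'])
d=p0[:2]-AX;print(np.hypot(*d),np.degrees(np.arctan2(*d[::-1]))%360,np.degrees(r0.as_euler('xyz')[2])+90)
im=get_image('wrist');c=cv2.resize(im['color'][160:400,160:480],None,fx=2.4,fy=2.4,interpolation=3)
cv2.imwrite('pics/w6.png',c)
```

```text
[537.81146993 -22.07849783   6.62446551] [537.77454575 -21.67277329   7.36489166] [ 0.47903379 -3.17819571  0.22686262] [ 0.71932467  0.97698732 -0.91286903  2.23817293  1.86266562  0.50635572
  0.46398772]
167.00955330956126 209.59201550209121 209.68264035734262
```

View pics/w6.png

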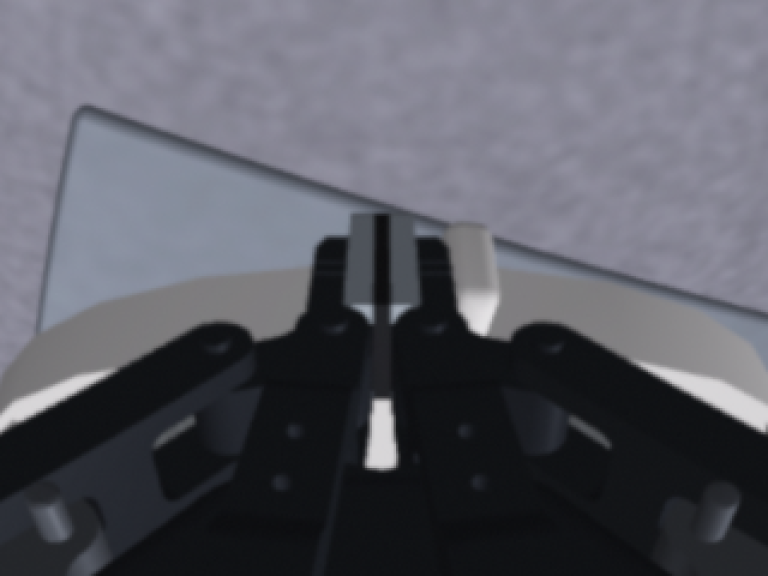

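Request:
move_arm:
  moves:
    - [[0.001,0,0,0,-0.002,0.005],[0.0025,0,0,0,-0.005,0.013],[0.005,0,0,0,-0.011,0.03],[0.008,0,0,0,-0.016,0.045],[0.0105,0,0,0,-0.022,0.06],[0.0135,0.0005,0,0,-0.027,0.075],[0.016,0.0005,0.0005,0,-0.033,0.09],[0.0185,0.001,0.0005,0,-0.038,0.105],[0.021,0.0015,0.0005,0,-0.044,0.12],[0.024,0.0015,0.0005,0,-0.049,0.135],[0.0265,0.002,0.0005,0,-0.055,0.15],[0.029,0.0025,0.001,0,-0.06,0.165],[0.0315,0.003,0.001,0,-0.065,0.18],[0.0345,0.0035,0.0015,0,-0.071,0.195],[0.037,0.004,0.0015,0,-0.076,0.21],[0.0395,0.0045,0.0015,0,-0.082,0.225],[0.042,0.005,0.002,0,-0.087,0.24],[0.0445,0.006,0.002,0,-0.093,0.255],[0.047,0.0065,0.0025,0,-0.098,0.27],[0.049,0.007,0.0025,0,-0.101,0.279]]

```text
clock: 16.23
eef_pos: [520.0, 25.3, 6.9]
tool_rot: [2.788, -0.005, 1.792]
force: [-0.7, -2.9, -2.3]
width: 0.0
```

Request:
move_arm:
  moves:
    - [[0.001,0,0,0,-0.002,0.005],[0.0025,0,0,0,-0.005,0.013],[0.005,0,0,0,-0.011,0.03],[0.008,0,0,0,-0.016,0.045],[0.0105,0,0,0,-0.022,0.06],[0.0135,0.0005,0,0,-0.027,0.075],[0.016,0.0005,0.0005,0,-0.033,0.09],[0.0185,0.001,0.0005,0,-0.038,0.105],[0.021,0.0015,0.0005,0,-0.044,0.12],[0.024,0.0015,0.0005,0,-0.049,0.135],[0.0265,0.002,0.0005,0,-0.055,0.15],[0.029,0.0025,0.001,0,-0.06,0.165],[0.0315,0.003,0.001,0,-0.065,0.18],[0.0345,0.0035,0.0015,0,-0.071,0.195],[0.037,0.004,0.0015,0,-0.076,0.21],[0.0395,0.0045,0.0015,0,-0.082,0.225],[0.042,0.005,0.002,0,-0.087,0.24],[0.0445,0.006,0.002,0,-0.093,0.255],[0.047,0.0065,0.0025,0,-0.098,0.27],[0.049,0.007,0.0025,0,-0.101,0.279]]

```text
clock: 18.73
eef_pos: [516.5, 74.6, 7.2]
tool_rot: [2.79, -0.006, 1.495]
force: [-1.7, -3.3, -1.1]
width: 0.4
```

Run:
```python
from h import *
from plan import *
p0,r0=load()
for rw in ([0.049, 0.007, 0.0025, 0, -0.101, 0.279],)*2: p0,r0=apply(p0,r0,rw)
save(p0,r0)
st=ctrl.read_state();print(st['clock'],st['eef_pos'],p0,st['force'],st['qpos'])
d=p0[:2]-AX;print(np.hypot(*d),np.degrees(np.arctan2(*d[::-1]))%360,np.degrees(r0.as_euler('xyz')[2])+90)
im=get_image('wrist');c=cv2.resize(im['color'][160:400,160:480],None,fx=2.4,fy=2.4,interpolation=3)
s=get_image('side')
cv2.imwrite('pics/w7.png',c);cv2.imwrite('pics/s7.png',cv2.resize(s['color'][140:270,260:420],None,fx=5,fy=4.6,interpolation=3)[:600])
```

```text
18.725 [516.53785516  74.64088779   7.21188018] [516.46132623  74.01375319   7.77012545] [-1.74505369 -3.26223287 -1.06666901] [ 0.40533816  1.07734122 -1.10911221  2.33362008  1.87495874  1.0453717
 -0.50771724]
167.0620637186403 175.46345892083215 175.68143965518865
```

View pics/w7.png

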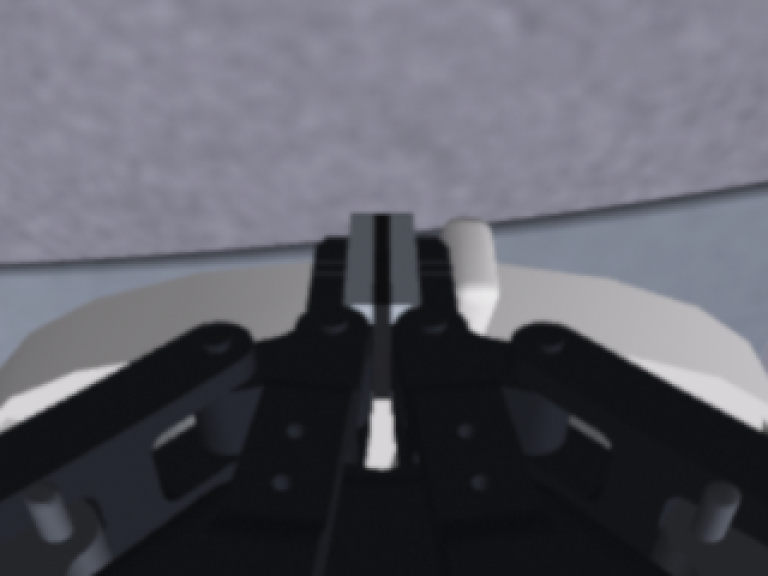

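View pics/s7.png

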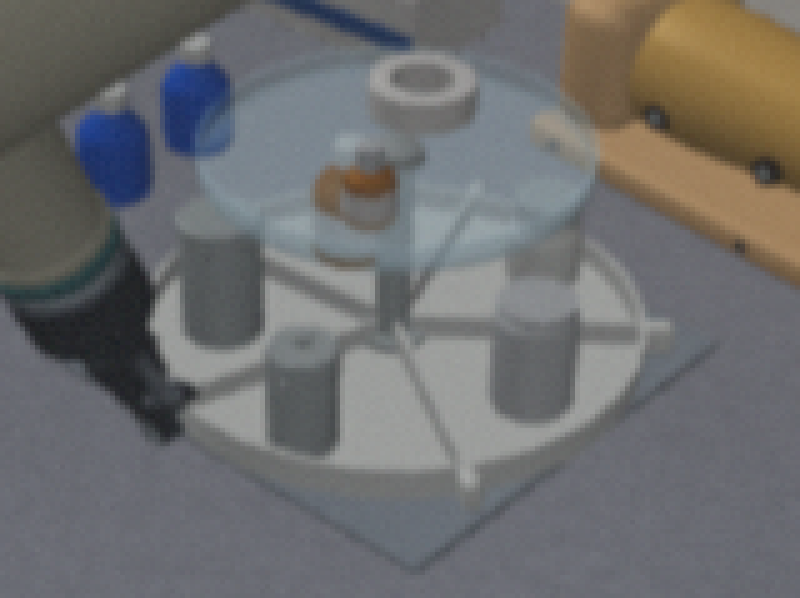

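```bash
cat > m.py <<'E'
from h import *
from plan import *
s=get_image('side')
def b(p,z,ky=4.6,oy=140):
    uv=(p[0]/5+260-.4,p[1]/ky+oy-.4);q=onz(s,uv,z)[:2];d=q-AX;return np.round(q,1),round(np.hypot(*d),1),round(np.degrees(np.arctan2(d[1],d[0]))%360,1)
E
python3 - <<'E'
from m import *
print(b((670,327),38),b((470,492),38),b((303,344),102),b((302,392),63))
print(models.place_of('side','canister_mid')[:2])
E
```

```text
(array([803.6, -63.3]), np.float64(173.0), np.float64(314.2)) (array([593.1, -92.3]), np.float64(177.5), np.float64(239.6)) (array([567.9,  20.1]), np.float64(122.1), np.float64(199.5)) (array([567.4,  20.5]), np.float64(122.4), np.float64(199.2))
[{'uv': [318.4, 224.0], 'score': 0.98}]
```

Request:
move_arm:
  moves:
    - [[0.001,0,0,0,-0.002,0.005],[0.0025,0,0,0,-0.005,0.013],[0.005,0,0,0,-0.011,0.03],[0.008,0,0,0,-0.016,0.045],[0.0105,0,0,0,-0.022,0.06],[0.0135,0.0005,0,0,-0.027,0.075],[0.016,0.0005,0.0005,0,-0.033,0.09],[0.0185,0.001,0.0005,0,-0.038,0.105],[0.021,0.0015,0.0005,0,-0.044,0.12],[0.024,0.0015,0.0005,0,-0.049,0.135],[0.0265,0.002,0.0005,0,-0.055,0.15],[0.029,0.0025,0.001,0,-0.06,0.165],[0.0315,0.003,0.001,0,-0.065,0.18],[0.0345,0.0035,0.0015,0,-0.071,0.195],[0.037,0.004,0.0015,0,-0.076,0.21],[0.0395,0.0045,0.0015,0,-0.082,0.225],[0.041,0.005,0.002,0,-0.085,0.235],[0.042,0.005,0.002,0,-0.087,0.24],[0.042,0.005,0.002,0,-0.087,0.24]]

```text
clock: 21.3
eef_pos: [525.2, 116.0, 7.4]
tool_rot: [2.791, -0.008, 1.24]
force: [-0.1, -1.8, -0.5]
width: 0.1
```

Run:
```python
from m import *
p0,r0=load();p0,r0=apply(p0,r0,[0.042, 0.005, 0.002, 0, -0.087, 0.24]);save(p0,r0)
st=ctrl.read_state();print(st['clock'],st['eef_pos'],p0,st['force'],st['qpos'])
cv2.imwrite('pics/s8.png',cv2.resize(s['color'][140:270,260:420],None,fx=5,fy=4.6,interpolation=3)[:600])
print([(d['uv'],d['score'],onz(s,d['uv'],63)) for d in models.place_of('side','canister_mid')[:1]])
t=get_image('top');print([(d['uv'],d['score'],onz(t,d['uv'],63)) for d in models.place_of('top','canister_mid')[:1]])
cv2.imwrite('pics/t8.png',cv2.resize(t['color'][105:255,250:400],None,fx=4,fy=4,interpolation=3))
```

```text
21.35 [525.17254526 116.07256776   7.39538219] [524.99162081 115.48943013   7.81804773] [-0.53745984 -2.17134103 -0.50317906] [ 0.25291342  1.09265009 -1.11913198  2.24166999  1.74436615  1.15382454
 -0.75228244]
[([309.9, 219.2], 0.96, array([562.64123505,  59.95955892,  63.        ]))]
[([328.7, 221.5], 0.67, array([569.44991278,  48.54700489,  63.        ]))]
```

View pics/s8.png

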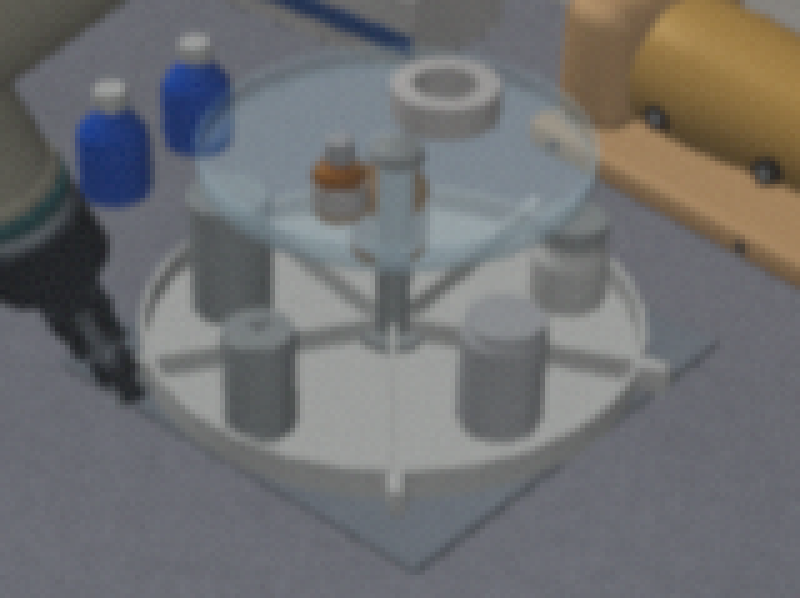

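View pics/t8.png

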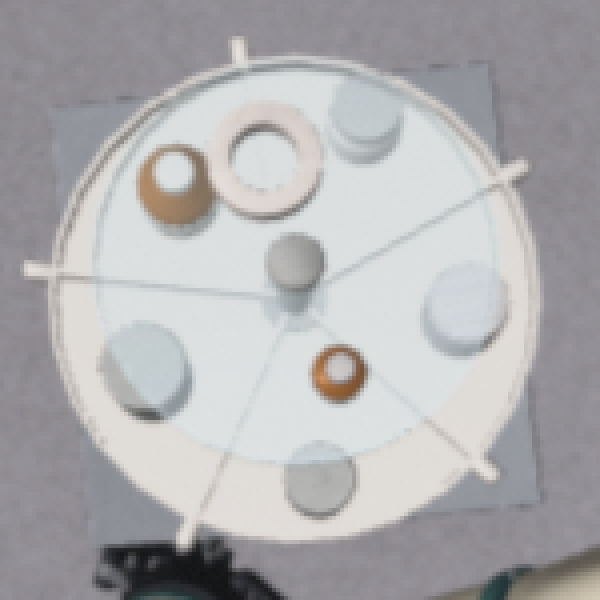

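Run:
```python
from m import *
t=get_image('top')
def bt(p,z):
    q=onz(t,(p[0]/4+250-.4,p[1]/4+105-.4),z)[:2];d=q-AX;return np.round(q,1),round(np.hypot(*d),1),round(np.degrees(np.arctan2(d[1],d[0]))%360,1)
print('side',b((258,328),102),b((261,380),63))
print('top',bt((320,478),102))
for p in [(492,470),(526,168),(238,38),(25,268),(183,548)]: print(bt(p,38))
print(b((395,495),38),b((668,374),38))
```

```text
side (array([559.6,  49.6]), np.float64(123.9), np.float64(185.2)) (array([557.6,  45.7]), np.float64(126.3), np.float64(186.9))
top (array([560.4,  47.2]), np.float64(123.4), np.float64(186.3))
(array([567.3, -65.5]), np.float64(171.3), np.float64(227.5))
(array([765.4, -93.9]), np.float64(175.3), np.float64(298.0))
(array([856.7,  93.6]), np.float64(176.8), np.float64(10.7))
(array([705.6, 235.6]), np.float64(176.3), np.float64(82.6))
(array([521. , 135.1]), np.float64(178.3), np.float64(155.4))
(array([560.1, -65.4]), np.float64(176.2), np.float64(225.8)) (array([763.7, -94.9]), np.float64(175.3), np.float64(297.4))
```

Request:
move_arm:
  moves:
    - [[0.001,0,0,0,-0.002,0.005],[0.002,0,0,0,-0.004,0.011],[0.003,0,0,0,-0.006,0.017],[0.0035,0,0,0,-0.007,0.019],[0.0035,0,0,0,-0.007,0.019],[0.0035,0,0,0,-0.007,0.019],[0,0,0,0,-0.007,0.019],[-0.004,0,0,0,-0.007,0.019],[-0.006,0,-0.01,0,-0.007,0.019],[-0.006,0,-0.05,0,-0.007,0.019],[-0.006,0,-0.1,0,-0.007,0.019],[-0.006,0,-0.13,0,-0.007,0.019],[-0.006,0,-0.13,0,-0.007,0.019]]

```text
clock: 23.22
eef_pos: [481.5, 124.8, 132.3]
tool_rot: [2.786, -0.009, 1.222]
force: [0.5, -0.4, -0.5]
width: 0.2
```

Run:
```python
from m import *
p0,r0=load();p0,r0=apply(p0,r0,[-0.006, 0, -0.13, 0, -0.007, 0.019]);save(p0,r0)
st=ctrl.read_state();print(st['clock'],st['eef_pos'],p0,st['force'],st['qpos'])
t=get_image('top')
cv2.imwrite('pics/s9.png',cv2.resize(s['color'][195:240,295:335],None,fx=12,fy=12,interpolation=3)[:600])
cv2.imwrite('pics/t9.png',cv2.resize(t['color'][205:240,310:350],None,fx=12,fy=12,interpolation=3))
```

```text
23.275 [481.18932571 123.89686254 130.74792389] [480.65214031 123.63868188 129.89834984] [ 0.42931606 -0.79864965 -0.49466263] [ 0.27351902  0.772427   -1.21434511  2.27324716  1.41116169  1.04137836
 -0.64786677]
```

View pics/s9.png

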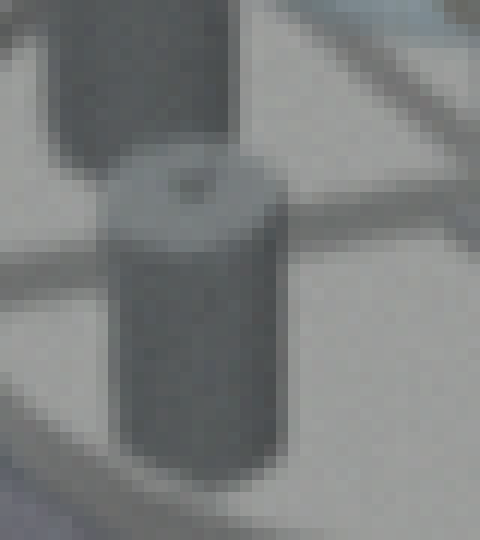

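View pics/t9.png

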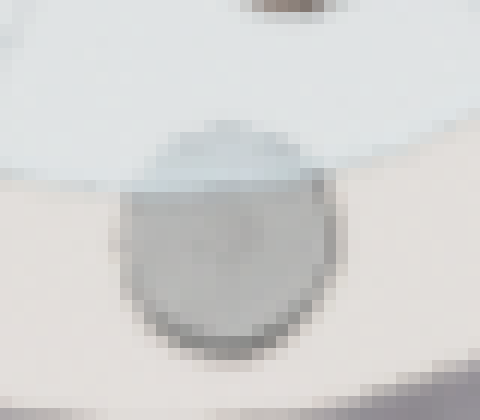

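Run:
```python
from m import *
t=get_image('top')
for im,uv in((t,(328.0,224.1)),(s,(310.75,210.6))):
    q=onz(im,uv,102)[:2];d=q-AX;print(q,np.hypot(*d),np.degrees(np.arctan2(d[1],d[0]))%360)
p0,r0=load()
C=np.array([560,50.5])
# bearing of canister from axis
ang=185.
out=np.array([np.cos(np.radians(ang)),np.sin(np.radians(ang))])
```

```text
[560.45251434  51.16098469] 122.92598121640849 184.49736025787863
[559.56645918  51.55779421] 123.77906675952777 184.28208647391418
```

Run:
```python
from plan import *
p0,r0=load()
a=184.5;r=tool(a,35)
G=at(a,123.3,72); z=r.apply([0,0,1]); print(z)
T=G+48*z; P=T-110*z
print('pre',P,row(p0,r0,P,r)); print('grasp',T)
```

```text
[ 0.57180829  0.04500229 -0.81915204]
pre [524.62797867  48.33585161 122.78742675] [-0.056, 0.061, 0.029, -0.26, 0.19, -0.38]
grasp [587.52689075  53.28610335  32.68070187]
```

Request:
move_arm:
  moves:
    - [[-0.028,0.028,0.01,-0.13,0.1,-0.19],[-0.045,0.045,0.02,-0.2,0.15,-0.3],[-0.056,0.061,0.029,-0.26,0.19,-0.38],[-0.056,0.061,0.029,-0.26,0.19,-0.38],[-0.056,0.061,0.029,-0.26,0.19,-0.38],[-0.056,0.061,0.029,-0.26,0.19,-0.38],[-0.056,0.061,0.029,-0.26,0.19,-0.38],[-0.056,0.061,0.029,-0.26,0.19,-0.38]]
  jaw: 1

```text
clock: 24.42
eef_pos: [540.4, 50.4, 127.3]
tool_rot: [2.541, 0.002, 1.644]
force: [-0.7, 0.9, -0.3]
width: 85.3
```

Run:
```python
from h import *
from plan import *
p0,r0=load();p0,r0=apply(p0,r0,[-0.056, 0.061, 0.029, -0.26, 0.19, -0.38]);save(p0,r0)
st=ctrl.read_state();print(st['clock'],st['eef_pos'],p0,st['force'],st['qpos'],st['tool_rot'],r0.as_euler('xyz'),st['width'])
im=get_image('wrist');c=im['color'].copy()
for p in [at(184.4,123.3,102),at(184.4,123.3,24),at(184.4,123.3,72)]:
    u=wproj(im,st,p);cv2.circle(c,tuple(int(round(v)) for v in u),2,(0,0,255),-1)
cv2.imwrite('pics/w10.png',cv2.resize(c[160:400,160:480],None,fx=2.4,fy=2.4,interpolation=3))
print(row(p0,r0,[587.5,53.3,32.7],tool(184.5,35)))
```

```text
24.425 [540.39016036  50.35757789 127.32964857] [524.56217653  47.9696211  123.25741929] [-0.65706951  0.87209018 -0.25198646] [ 0.57429293  0.87663148 -1.24631602  2.46654896  2.01873806  1.01665621
 -0.46870056] [2.54091007e+00 1.79020033e-03 1.64421281e+00] [2.52700839e+00 2.43391565e-03 1.64345131e+00] 85.34011481237958
[0.001, -0.001, 0.11, 0.0, 0.01, -0.0]
```

View pics/w10.png

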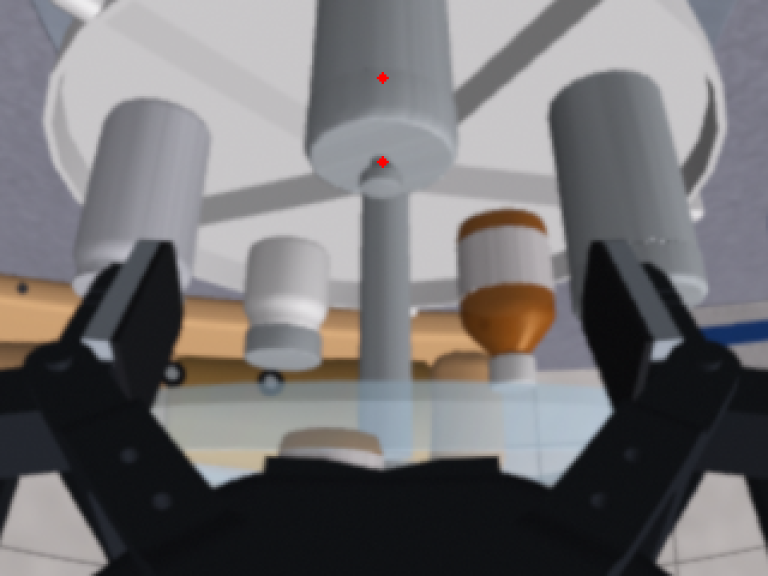

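Request:
move_arm:
  moves:
    - [[0,0,0.02,0,0,0],[0,0,0.04,0,0,0],[0,0,0.055,0,0,0],[0,0,0.06,0,0,0],[0,0,0.06,0,0,0]]

```text
clock: 25.1
eef_pos: [574.1, 52.3, 77.5]
tool_rot: [2.542, 0.001, 1.643]
force: [-0.7, -0.3, 0.9]
width: 85.5
```

Run:
```python
from h import *
from plan import *
p0,r0=load()
st=ctrl.read_state();print(st['clock'],'pred if unclamped',apply(p0,r0,[0,0,.06,0,0,0])[0],st['eef_pos'],st['qpos'],st['tool_rot'],st['force'])
im=get_image('wrist');c=im['color'].copy()
for p in [at(184.4,123.3,102),at(184.4,123.3,24),at(184.4,123.3,72)]:
    u=wproj(im,st,p);cv2.circle(c,tuple(int(round(v)) for v in u),2,(0,0,255),-1)
cv2.imwrite('pics/w11.png',cv2.resize(c[60:360,160:480],None,fx=2,fy=2,interpolation=3))
s=get_image('side')
k=6;off=np.array([270,160]);cc=cv2.resize(s['color'][160:260,270:400],None,fx=k,fy=k,interpolation=3)
cv2.imwrite('pics/s11.png',cc)
```

```text
25.1 pred if unclamped [559.07669762  50.36206668  74.23677019] [574.05161731  52.31561082  77.5003072 ] [ 0.53285084  1.01489551 -1.16456585  2.40591753  2.13332022  1.07160464
 -0.46075058] [2.54158503e+00 1.22715687e-03 1.64341475e+00] [-0.65316856 -0.28747043  0.85555617]
```

View pics/w11.png

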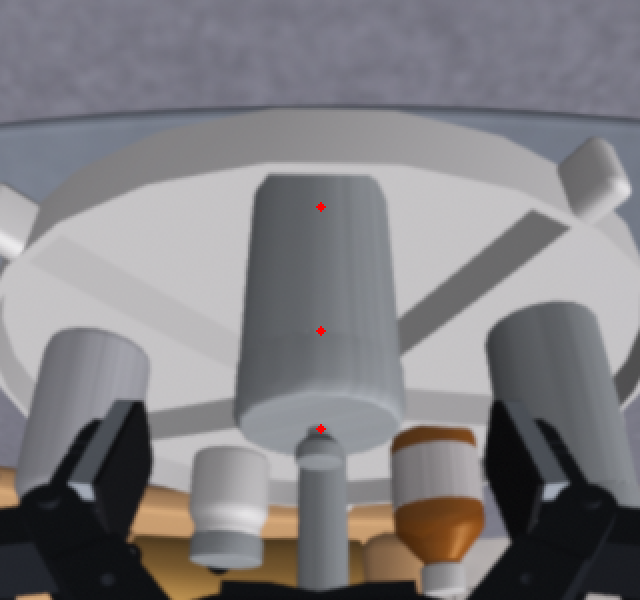

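View pics/s11.png

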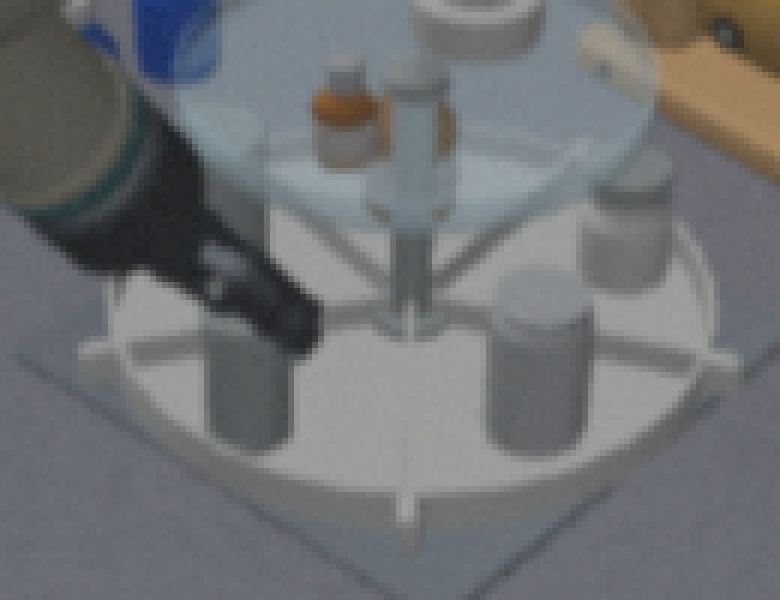

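Request:
move_arm:
  moves:
    - [[0,-0.008,0,0,0,0],[0,-0.014,0.005,0,0,0],[0,-0.015,0.015,0,0,0],[0,-0.015,0.025,0,0,0],[0,-0.015,0.03,0,0,0],[0,-0.015,0.03,0,0,0]]

```text
clock: 25.95
eef_pos: [578.9, 52.4, 43.9]
tool_rot: [2.542, 0.001, 1.643]
force: [0.3, -0.5, -0.6]
width: 85.6
```

Run:
```python
from h import *
from plan import *
st=ctrl.read_state();print(st['clock'],st['eef_pos'],st['qpos'],st['tool_rot'],st['force'])
im=get_image('wrist');c=im['color'].copy()
for p in [at(184.4,123.3,102),at(184.4,123.3,24),at(184.4,123.3,72)]:
    u=wproj(im,st,p);cv2.circle(c,tuple(int(round(v)) for v in u),2,(0,0,255),-1)
cv2.imwrite('pics/w12.png',cv2.resize(c[60:360,160:480],None,fx=2,fy=2,interpolation=3))
s=get_image('side')
k=6;off=np.array([270,160]);cc=cv2.resize(s['color'][160:260,270:400],None,fx=k,fy=k,interpolation=3)
Rt=R.from_euler('xyz',st['tool_rot'])
for z,col in((-25,(0,0,255)),(-38,(0,255,255)),(-65,(0,255,0))):
    for y in (-11,11):
      u=(proj(s,st['eef_pos']+Rt.apply([52,y,z]))-off+.5)*k; cv2.circle(cc,tuple(int(v) for v in u),2,col,-1)
cv2.imwrite('pics/s12.png',cc)
```

```text
25.95 [578.912098    52.42476486  43.86742259] [ 0.51201918  1.10031873 -1.12378259  2.40059696  2.21332007  1.1241463
 -0.4842912 ] [2.54177012e+00 1.20858744e-03 1.64265454e+00] [ 0.31316474 -0.52621337 -0.57737848]
```

View pics/w12.png

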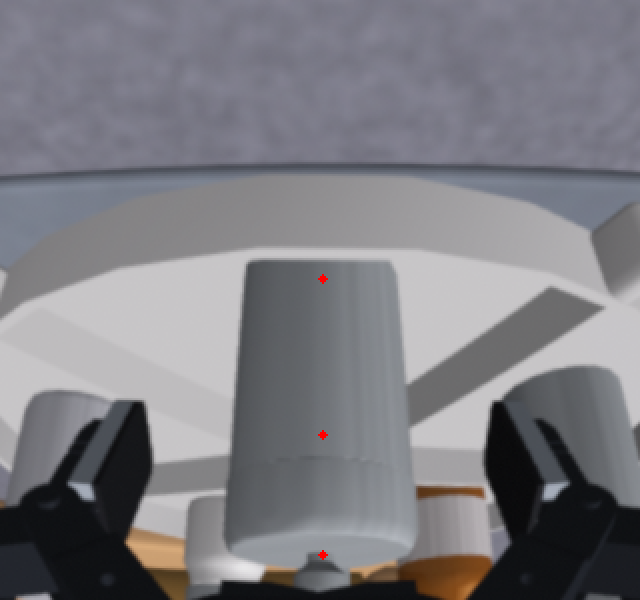

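View pics/s12.png

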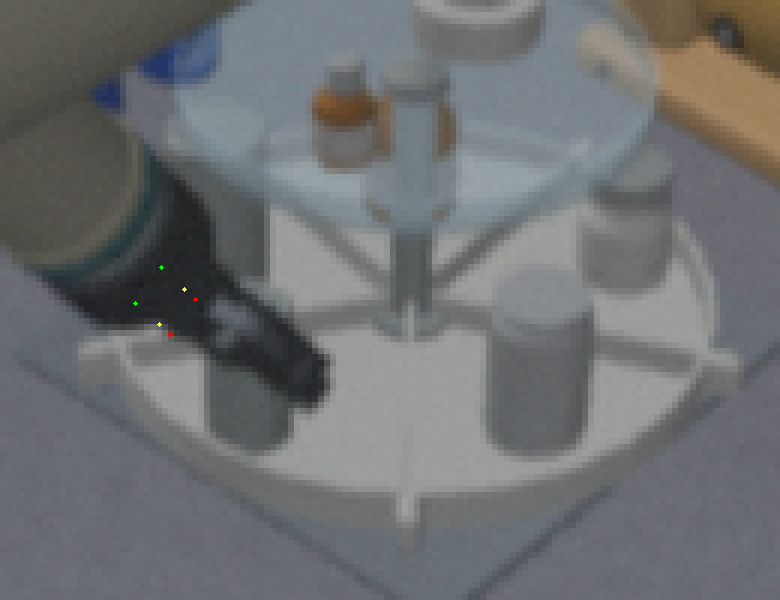

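Run:
```python
from h import *
st=ctrl.read_state()
s=get_image('side');im=get_image('wrist')
k=8;off=np.array([280,190]);cc=cv2.resize(s['color'][190:250,280:360],None,fx=k,fy=k,interpolation=3)
Rt=R.from_euler('xyz',st['tool_rot'])
w=cv2.resize(im['color'][200:400,160:480],None,fx=2.4,fy=2.4,interpolation=3)
for z,col in((-25,(0,0,255)),(-37,(0,255,255)),(-50,(0,255,0)),(-75,(255,0,0))):
    for y in (-11,11):
      u=(proj(s,st['eef_pos']+Rt.apply([-50,y,z]))-off+.5)*k; cv2.circle(cc,tuple(int(v) for v in u),2,col,-1)
      for x in (-42.5,42.5):
        u=(wproj(im,st,st['eef_pos']+Rt.apply([x,y,z]))-[160,200]+.5)*2.4; cv2.circle(w,tuple(int(v) for v in u),3,col,-1)
cv2.imwrite('pics/s13.png',cc);cv2.imwrite('pics/w13.png',w)
```

```text
(no output)
```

View pics/s13.png

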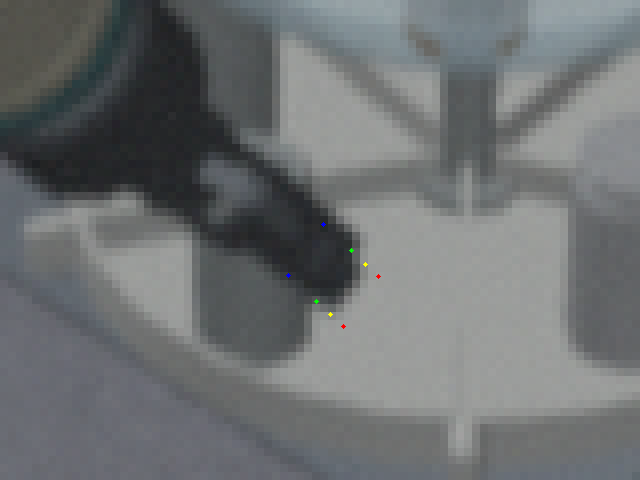

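View pics/w13.png

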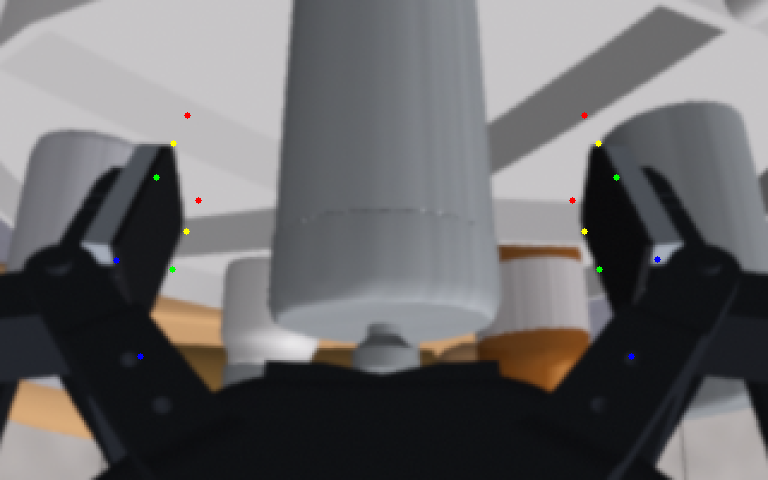

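Request:
move_arm:
  moves:
    - [[0,0,0.004,0,0,0],[0,0,0.009,0,0,0],[0,0,0.013,0,0,0],[0,0,0.014,0,0,0],[0,0,0.014,0,0,0]]

```text
clock: 26.78
eef_pos: [586.6, 53.0, 32.7]
tool_rot: [2.541, 0.001, 1.643]
force: [0.6, -0.4, -0.1]
width: 85.5
```

Request:
move_arm:
  moves:
    - [[0,0,0,0,0,0],[0,0,0,0,0,0],[0,0,0,0,0,0],[0,0,0,0,0,0],[0,0,0,0,0,0],[0,0,0,0,0,0],[0,0,0,0,0,0],[0,0,0,0,0,0]]
  jaw: 0

```text
clock: 27.78
eef_pos: [586.7, 53.2, 33.1]
tool_rot: [2.541, 0.001, 1.644]
force: [-2.7, -0.6, 5.1]
width: 43.7
```

Run:
```python
from h import *
st=ctrl.read_state();print(st['clock'],st['eef_pos'],st['tool_rot'],st['force'],st['qpos'],st['width'])
s=get_image('side');im=get_image('wrist')
cv2.imwrite('pics/s14.png',np.hstack([cv2.resize(s['color'][190:250,280:360],None,fx=5,fy=5,interpolation=3),cv2.resize(im['color'][200:400,200:440],None,fx=1.5,fy=1.5)]))
```

```text
27.775 [586.65842262  53.1742637   33.10129068] [2.54079306e+00 1.47940269e-03 1.64372204e+00] [-2.7436671  -0.64564205  5.05567839] [ 0.50755504  1.1261573  -1.10849867  2.38167415  2.23541797  1.1270946
 -0.47580166] 43.7319013164126
```

View pics/s14.png

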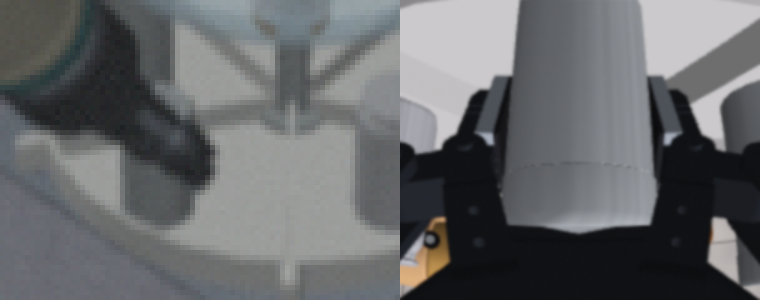

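Request:
move_arm:
  moves:
    - [[0,0.0015,-0.002,0,0,0],[0,0.003,-0.005,0,0,0],[0,0.0045,-0.009,0,0,0],[0,0.005,-0.013,0,0,0],[0,0.005,-0.017,0,0,0],[0,0.005,-0.021,0,0,0],[0,0.003,-0.026,0,0,0],[0,0,-0.032,0,0,0],[0,0,-0.032,0,0,0],[0,0,-0.032,0,0,0]]

```text
clock: 29.12
eef_pos: [568.7, 51.7, 59.2]
tool_rot: [2.541, 0.002, 1.643]
force: [0.3, 0.2, -2.1]
width: 43.5
```

Run:
```python
from h import *
st=ctrl.read_state();print(st['clock'],st['eef_pos'],st['tool_rot'],st['force'],st['qpos'],st['width'])
s=get_image('side')
cv2.imwrite('pics/s15.png',cv2.resize(s['color'][140:270,260:420],None,fx=5,fy=4.6,interpolation=3))
```

```text
29.125 [568.72714759  51.65169162  59.19206378] [2.54116013e+00 1.63559982e-03 1.64308502e+00] [ 0.2973301   0.21316337 -2.06606295] [ 0.5169002   1.05995069 -1.1412291   2.42552358  2.18548519  1.11401794
 -0.4977748 ] 43.483169668138075
```

View pics/s15.png

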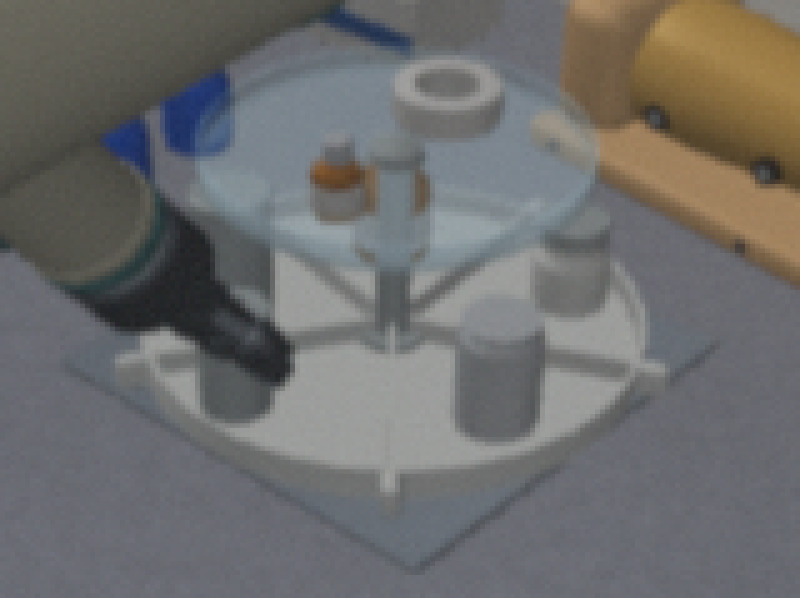

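Run:
```python
from m import *
print('can',b((500,322),109))
st=ctrl.read_state()
p0=st['eef_pos']+[0,0,.6];r0=R.from_euler('xyz',st['tool_rot'])
zd=r0.apply([0,0,1]);G=p0-48*zd;print('G',G,np.hypot(*G[:2]),np.degrees(np.arctan2(G[1],G[0])))
az0=np.degrees(np.arctan2(G[1],G[0]));R0=np.hypot(*G[:2]);Rf=np.hypot(416,-319);azf=np.degrees(np.arctan2(-319,416))
rows=[];n=18
for f in [.02,.06,.12,.18,.245,.31,.375,.44,.505,.57,.635,.7,.765,.83,.89,.94,.98,1]:
    d=(azf-az0)*f;rr=R0+(Rf-R0)*f
    Gf=np.array([rr*np.cos(np.radians(az0+d)),rr*np.sin(np.radians(az0+d)),G[2]])
    rr_=R.from_euler('z',d,degrees=True)*r0
    # clearance fingers
    for x in(-57,57):
        q=Gf+rr_.apply([x,0,24]); 
        rows_c=np.hypot(q[0]-b((500,322),109)[0][0],q[1]-b((500,322),109)[0][1])
        if f<.4: print(round(f,2),x,round(rows_c),np.hypot(*(q[:2]-AX)).round())
    P=Gf+48*rr_.apply([0,0,1]);rows.append(row(p0,r0,P,rr_,3,3))
print(rows)
```

```text
can (array([660.4, -47. ]), np.float64(110.2), np.float64(258.2))
G [541.727176    49.76292361  99.32380392] 544.0079795209534 5.248446618928361
0.02 -57 107 145.0
0.02 57 182 136.0
0.06 -57 104 156.0
0.06 57 168 131.0
0.12 -57 107 174.0
0.12 57 148 127.0
0.18 -57 116 194.0
0.18 57 131 129.0
0.24 -57 131 218.0
0.24 57 116 138.0
0.31 -57 151 243.0
0.31 57 109 152.0
0.38 -57 173 269.0
0.38 57 108 170.0
[[-0.009, -0.0, -0.0, 0.0, -0.008, 0.012], [-0.026, -0.001, -0.001, 0.0, -0.025, 0.037], [-0.051, -0.003, -0.002, 0.0, -0.051, 0.074], [-0.076, -0.006, -0.004, 0.0, -0.076, 0.111], [-0.103, -0.01, -0.007, 0.0, -0.103, 0.151], [-0.13, -0.016, -0.01, 0.0, -0.131, 0.191], [-0.156, -0.022, -0.015, 0.0, -0.158, 0.231], [-0.182, -0.029, -0.02, 0.001, -0.185, 0.271], [-0.207, -0.038, -0.025, 0.001, -0.213, 0.311], [-0.232, -0.047, -0.032, 0.001, -0.24, 0.351], [-0.256, -0.057, -0.039, 0.001, -0.268, 0.391], [-0.279, -0.069, -0.046, 0.001, -0.295, 0.431], [-0.302, -0.081, -0.055, 0.001, -0.322, 0.471], [-0.324, -0.094, -0.064, 0.001, -0.35, 0.511], [-0.343, -0.107, -0.072, 0.001, -0.375, 0.548], [-0.359, -0.118, -0.08, 0.001, -0.396, 0.578], [-0.371, -0.127, -0.086, 0.001, -0.413, 0.603], [-0.377, -0.132, -0.089, 0.001, -0.421, 0.615]]
```

Request:
move_arm:
  moves:
    - [[-0.009,0,0,0,-0.008,0.012],[-0.026,-0.001,-0.001,0,-0.025,0.037],[-0.051,-0.003,-0.002,0,-0.051,0.074],[-0.076,-0.006,-0.004,0,-0.076,0.111],[-0.103,-0.01,-0.007,0,-0.103,0.151],[-0.13,-0.016,-0.01,0,-0.131,0.191],[-0.156,-0.022,-0.015,0,-0.158,0.231],[-0.182,-0.029,-0.02,0,-0.185,0.271],[-0.207,-0.038,-0.025,0,-0.213,0.311],[-0.232,-0.047,-0.032,0,-0.24,0.351],[-0.256,-0.057,-0.039,0,-0.268,0.391],[-0.279,-0.069,-0.046,0,-0.295,0.431],[-0.302,-0.081,-0.055,0,-0.322,0.471],[-0.324,-0.094,-0.064,0,-0.35,0.511],[-0.343,-0.107,-0.072,0,-0.375,0.548],[-0.359,-0.118,-0.08,0,-0.396,0.578],[-0.371,-0.127,-0.086,0,-0.413,0.603],[-0.377,-0.132,-0.089,0,-0.421,0.615],[-0.377,-0.132,-0.089,0,-0.421,0.615],[-0.377,-0.132,-0.089,0,-0.421,0.615]]

```text
clock: 31.72
eef_pos: [440.4, -337.3, 59.2]
tool_rot: [2.542, 0.001, 0.899]
force: [-0.3, 0.1, -1.7]
width: 43.7
```

Run:
```python
from h import *
st=ctrl.read_state();print(st['clock'],st['eef_pos'],st['tool_rot'],st['force'],st['qpos'],st['width'])
r0=R.from_euler('xyz',st['tool_rot']);print('G',st['eef_pos']-48*r0.apply([0,0,1]),r0.as_matrix().round(3).tolist())
s=get_image('side');t=get_image('top')
cv2.imwrite('pics/s16.png',cv2.resize(s['color'][190:390,280:480],None,fx=3,fy=3,interpolation=3))
cv2.imwrite('pics/t16.png',cv2.resize(t['color'][180:320,400:540],None,fx=4,fy=4,interpolation=3))
```

```text
31.725 [ 440.3640088  -337.34577145   59.24752505] [2.54220720e+00 9.83190446e-04 8.99090419e-01] [-0.27596988  0.06866633 -1.71577557] [ 1.29404019  1.12939164 -1.24641659  2.46690004  2.15037057  1.23082524
 -0.46282095] 43.65556292194498
G [ 419.19226952 -320.4637256    98.88026384] [[0.622, 0.647, 0.441], [0.783, -0.513, -0.352], [-0.001, 0.564, -0.826]]
```

View pics/s16.png

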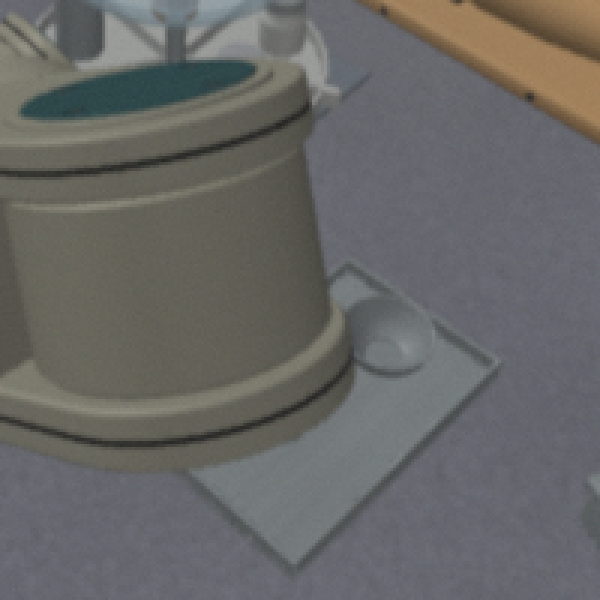

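View pics/t16.png

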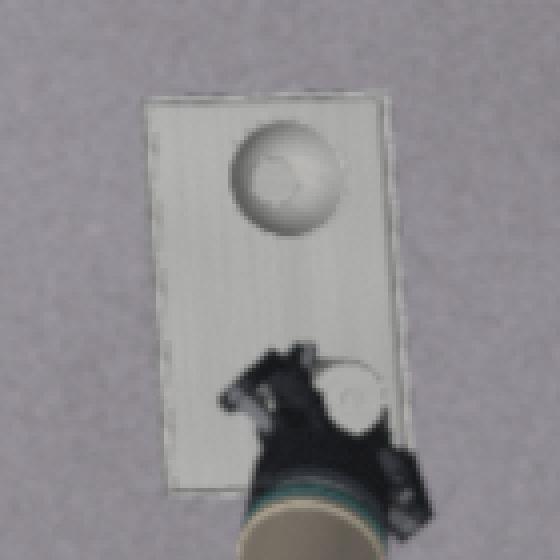

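Run:
```python
from h import *
t=get_image('top')
f=lambda p,z:onz(t,(p[0]/4+400-.4,p[1]/4+180-.4),z)[:2].round(1)
print('can',f((352,397),128),[f(p,20) for p in((147,100),(387,95),(410,488),(170,490))],'bowl',f((288,180),38))
```

```text
can [ 420.7 -325.5] [array([ 611.2, -236.5]), array([ 611.3, -394.4]), array([ 356.4, -395. ]), array([ 358.2, -240.3])] bowl [ 555.7 -321.1]
```

Request:
move_arm:
  moves:
    - [[0,-0.002,0.003,0,0,0],[0,-0.006,0.009,0,0,0],[0,-0.011,0.016,0,0,0],[0,-0.016,0.023,0,0,0],[0,-0.02,0.029,0,0,0],[0,-0.0225,0.033,0,0,0],[0,-0.024,0.035,0,0,0],[0,-0.0248,0.0363,0,0,0],[0,-0.0248,0.0363,0,0,0],[0,-0.0248,0.0363,0,0,0]]

```text
clock: 33.12
eef_pos: [440.3, -338.4, 15.1]
tool_rot: [2.543, 0.001, 0.898]
force: [-0.1, -0.6, -1.7]
width: 43.9
```

Request:
move_arm:
  moves:
    - [[0,-0.0003,0.0004,0,0,0],[0,-0.0006,0.0008,0,0,0],[0,-0.0008,0.0012,0,0,0],[0,-0.0011,0.0016,0,0,0],[0,-0.0011,0.0016,0,0,0]]

```text
clock: 33.75
eef_pos: [440.3, -338.3, 13.1]
tool_rot: [2.543, 0.001, 0.898]
force: [0.5, 0.9, -0.7]
width: 43.5
```

Request:
move_arm:
  moves:
    - [[0,-0.0003,0.0004,0,0,0],[0,-0.0006,0.0008,0,0,0],[0,-0.0006,0.0008,0,0,0],[0,-0.0006,0.0008,0,0,0]]

```text
clock: 34.25
eef_pos: [440.5, -338.4, 13.1]
tool_rot: [2.542, 0.001, 0.898]
force: [-6.1, 3.6, 11.5]
width: 43.3
```

Request:
move_arm:
  moves:
    - [[0,0,0,0,0,0],[0,0,0,0,0,0],[0,0,0,0,0,0],[0,0,0,0,0,0],[0,0,0,0,0,0],[0,0,0,0,0,0]]
  jaw: 1

```text
clock: 35.0
eef_pos: [440.2, -338.2, 11.9]
tool_rot: [2.543, 0.001, 0.898]
force: [-0.9, 0.6, 0.8]
width: 85.6
```

Run:
```python
from h import *
st=ctrl.read_state();print(st['clock'],st['eef_pos'],st['force'],st['qpos'],st['width'])
im=get_image('wrist');t=get_image('top')
cv2.imwrite('pics/w17.png',im['color']);cv2.imwrite('pics/t17.png',cv2.resize(t['color'][180:320,400:540],None,fx=3,fy=3,interpolation=3))
```

```text
35.0 [ 440.19160381 -338.19768054   11.89924829] [-0.864062    0.63002579  0.81177294] [ 1.2925591   1.29711908 -1.24260554  2.46675967  2.2429353   1.36180878
 -0.43560672] 85.56817241952648
```

View pics/w17.png

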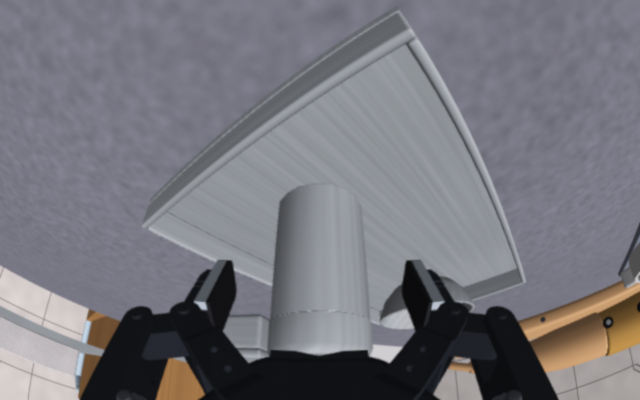

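Request:
move_arm:
  moves:
    - [[0,0.003,-0.004,0,0,0],[0,0.008,-0.012,0,0,0],[0,0.014,-0.021,0,0,0],[0,0.02,-0.029,0,0,0],[0,0.027,-0.04,0,0,0],[0,0.034,-0.05,0,0,0],[0,0.04,-0.058,0,0,0],[0,0.042,-0.062,0,0,0],[0,0.042,-0.062,0,0,0]]

```text
clock: 36.22
eef_pos: [440.0, -338.2, 87.2]
tool_rot: [2.543, 0.002, 0.898]
force: [-0.7, 0.4, -0.9]
width: 85.3
```

Request:
move_arm:
  moves:
    - [[0,0.006,-0.008,0,0,0],[0,0.014,-0.021,0,0,0],[0,0.022,-0.033,0,0,0],[0,0.03,-0.044,0,0,0],[0,0.04,-0.058,0,0,0],[0,0.045,-0.066,0,0,0],[0,0.045,-0.066,0,0,0],[0,0.045,-0.066,0,0,0]]

```text
clock: 37.22
eef_pos: [439.8, -337.9, 166.2]
tool_rot: [2.544, 0.001, 0.898]
force: [0.2, -1.5, 0.2]
width: 85.4
```

Run:
```python
from h import *
st=ctrl.read_state();print(st['clock'],st['eef_pos'],st['force'],st['qpos'],st['tool_rot'])
im=get_image('wrist');t=get_image('top')
cv2.imwrite('pics/w18.png',im['color']);cv2.imwrite('pics/t18.png',t['color'])
```

```text
37.225 [ 439.8017485  -337.87525662  166.15171294] [ 0.22660951 -1.54386889  0.19277372] [ 1.36040865  0.74805407 -1.24169653  2.40046572  1.9046371   0.86517763
 -0.36325152] [2.54435348e+00 1.15744490e-03 8.97611919e-01]
```

View pics/w18.png

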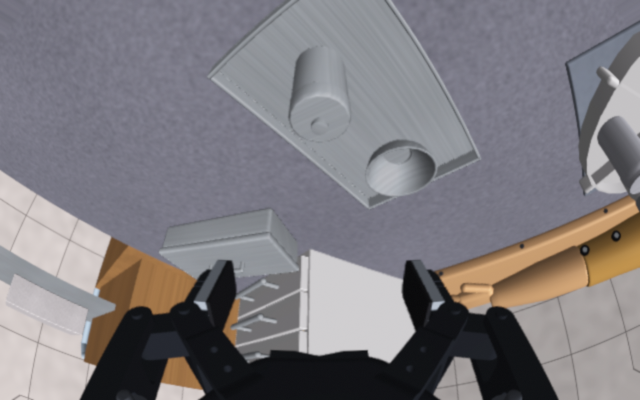

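View pics/t18.png

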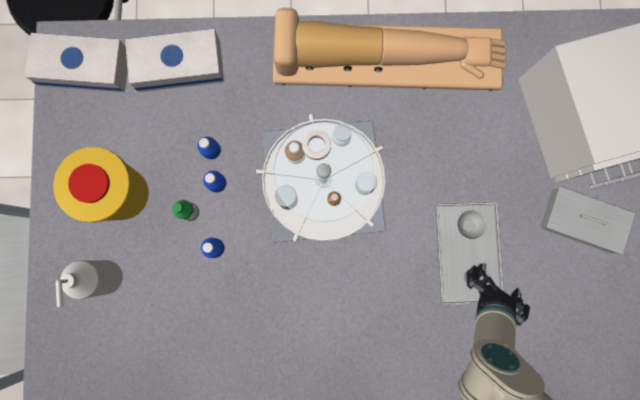

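The wrist view shows the canister upright in the near half of the tray at (320,95), with the bowl untouched at (400,168). The top view shows all the other supplies still standing and the gripper clear.

```bash
python3 -c "
from cell import job
print(job.finish_job())"
```

```text
the job is handed in; nothing more can be done
None
```

I turned the carousel about 64° clockwise by pushing one lug slowly (about 20 mm/s, roughly 3 N). I then let it go, took the canister out with the gripper tilted about 35° outwards, and set it on the free half of the tray. I handed in at about 37 s of the 72 s allowed.

**Last checks:**
- After release, the canister's bearing measured 184.3° to 184.5° from the side and top cameras, against 184.75° for the front.
- I lowered the canister until it touched the tray floor, with about 11.5 N showing when it landed. Then I opened the jaws and withdrew straight up.
- The final pictures show it upright at about (420, -322) mm, close to the middle of the free half at about (419, -317) mm. The bowl had not moved, the other supplies were still standing, and the robot was touching nothing.

**What disagreed or went wrong:**
- **Fingertip position:** The real fingertips sit about 24 mm behind the stated TCP. My first push therefore passed over the lug without turning anything; I measured the offset in the images and allowed for it from then on.
- **Arm reach:** The arm could not fully reach my planned pre-grasp pose, ending about 16 mm off because of joint limits. I re-measured from where it actually stopped.
- **Canister location:** The network's estimates of the canister's place were off by up to about 4° in bearing. I used the centre of its lid, picked out in both pictures, instead.

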